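# Vent the red-collared air receiver at its pin valve

### The job

The small air receiver with the red collars still holds pressure and must be vented before storage. Unscrew the small knurled brass lock nut on its valve counter-clockwise up to the end of its thread, then push the freed valve pin on top gently all the way in and keep it there for a good two seconds, let it spring out again and back away. The valve sits on a soft seat, so never lean hard on it (a few newtons suffice); leave the green-collared receiver untouched and the other things on the bench where they are.

Things in the scene. Friction and masses are not known exactly. Their poses are not given: they have to be found in the camera images.
- receiver_red: Upright grey steel vessel with red collars, fixed, 110 mm across, 125 mm tall without its valve; origin at the centre of its underside, z up. Its valve stands upright on its neck (28 mm across). The valve was screwed in by hand: all of it (stem, nut, pin) stands up to 6 mm higher or lower than the nominal heights given here and up to 1 mm off axis. This is not measured: find it by touch or sight.
- neck_top (a point): Centre of the top face of that neck. Nominal heights above it: brass stem, 10 mm across, from 0 to 30 mm (its lowest 7 mm in a 19 mm steel bush); on it the brass lock nut, knurled, round, 14 mm across, 12 mm tall, seated from 30 to 42 mm; through it the steel valve pin (4 mm shaft, 6 mm flat head), its top at 55 mm. Nothing stands above the valve.
- nut (a joint): Turn of the lock nut about the vertical, rad: 0 seated, grows as it is unscrewed (counter-clockwise from above), thread ends at 4.2. Starts between 0 and 0.5. Turning takes 0.04 N m; it stays where it is left. It climbs the pin 1.2 mm per rad (5 mm in all; the pin's head then still stands 8 mm above it). The pin can go in only as far as the nut has climbed.
- pin (a joint): How far the valve pin is pushed in, m: 0 out (sprung up), 0.0045 fully in. The spring takes 2.5 N to start and 6.6 N at full travel. The nut rides on the pin and goes down with it: a nut held at one height while it is unscrewed pushes the pin in a little.
- cushion (a joint): How far the soft seat under the whole valve has given way, m: 0 at rest; it begins to give at 10 N of downward push on pin, nut or stem and then gives 1 mm per 5 N. It is damaged beyond 0.0015 m (about 17 N).
- receiver_green: The other receiver, of the same size and shape with the same valve on it, with green collars, fixed; origin at the centre of its underside. Not to be touched.
- cap_a: Black rubber dust cap, 22 mm across, 18 mm tall, loose on the bench between the receivers; origin at the centre of its underside. Bystander.
- cap_b: A second such black cap. Bystander.
- spanner: Steel spanner lying on the bench. Bystander.
- driver: Screwdriver lying on the bench. Bystander.
- spray: Blue can, 58 mm across, 150 mm tall, standing; origin under its centre. Bystander.
- coupling: Brass hose coupling, 28 mm across, 38 mm tall, standing. Bystander.
- tape: Yellow ring-shaped roll, 84 mm across, 22 mm tall, lying flat. Bystander.

How it is judged:
On the way, in this order (a step that is already met when the one before it is completed fails the run):
1. the lock nut is unscrewed to the end of its thread, within 0.3 rad (value of joint nut above 3.9 rad), for 0.2 s.
2. the freed pin is held in, within 0.6 mm of its full travel, for 1.5 s (value of joint pin above 0.0039 m and value of joint nut above 3.8 rad), for 1.5 s.
At the end, for the whole second after the job is handed in: The lock nut is still unscrewed (beyond 3.8 rad of 4.2), the pin has sprung out again (less than 0.8 mm in) and the soft seat is at rest (less than 0.5 mm) (value of joint nut above 3.8 rad and value of joint pin below 0.0008 m and value of joint cushion below 0.0005 m); the robot touches nothing.
It fails at once if the valve is leaned on so hard that its soft seat gives more than 1.5 mm (about 17 N) (value of joint cushion above 0.0015 m).
It fails at once if the green-collared receiver is touched with more than 2 N (contact force between anything else and receiver_green above 2 N).
It fails at once if a bystander is moved by more than 20 mm (distance of any of cap_a, cap_b, spanner, driver, spray, coupling, tape from where it was at the start of the episode above 0.02 m).
It also fails if it takes over 72 s, if anything falls off the work surface, if the arm or the gripper's body presses on something with over 40 N, if the wrist force passes 120 N, or if a joint passes its speed limit or range.

### The arm

A 6-joint arm with a two-finger parallel gripper is mounted at the origin on the work surface. World frame = base frame: x ahead of the robot, y to its left, z up, the work surface at z = 0. Lengths are in m, angles in rad, forces in N, time in s.
With the tool pointing down it reaches from about 0.25 to 0.725 m from the base axis. Payload 4 kg.
Tool frame: the origin (TCP) lies between the finger pads; the fingertips stand 11 mm ahead of it and the grasp point (between the pads) lies 8 mm behind it (tcp_to_tips is the z of the fingertips in the tool frame, in m); z points along the fingers, y is the direction in which the jaws open and shut (so a half turn about z gives the same grasp; the last joint's range is limited). The gripper opens to 85 mm and grips with 20 to 120 N. Pads are 22 mm wide; open, the fingers measure 114 mm over their backs; the gripper's body (76 mm by 85 mm) begins 54 mm behind the grasp point. The pads swing forward as they close: fully open they stand 13 mm farther back than shut.
Start: joints at [1.322, 0.241, 0.005, 1.335, 0, 1.571], TCP at [0.123, 0.485, 0.205] pointing down, gripper open.
Joint ranges: [-2.72, 2.72], [-1.05, 1.87], [-1.09, 1.28], [-1.99, 2.15], [-1.42, 1.44], [-3.14, 3.14]. Speed limits (rad/s): [2.79, 2.79, 3.14, 3.14, 3.14, 3.14].

### API

Orientations are given as a unit quaternion [x, y, z, w].
In Python, from workcell import * gives the robot as it stands.
- The arm moves only by the tool move_arm, never from a script. Its argument "moves" is a list that holds one entry, the list of rows, each a list of 7 numbers: the shift along the world's x, y, z in units of 500 mm (1.0 is 500 mm), then the turn, a rotation vector about the world's x, y, z in units of 30 degrees (1.0 is 30 degrees), then the closure, from -1 (fully open) to 1 (shut), so that 0 is half open. A call has 1 to 8 rows; each row shifts and turns the pose as measured when the row begins; what a row does not reach is not made up. A row lasts 1/12 s, in which the tool goes at most 41.7 mm and 7.16 degrees, less where a joint would pass 70% of its speed; a pose out of reach is approached as far as the arm can. A call with a number of a shift or a turn outside -1 to 1 is refused whole. A call with a gripper value outside its range is refused whole. The fingers move at their own pace and stop on an object; the grip force is fixed at half the most. Time passes only in rows, so rows that do not move let the fingers close. It gives the time, the measured TCP pose, the force and the opening at its end, in the units of the state.
- get_obs(): the state, without advancing time (a new reading comes with each control period).
- camera(name): name is "scene" or "top" or "wrist"; returns a dict with "pixels" (384x512x3 uint8, red, green, blue), "range_z" (384x512 float32, m along the optical axis (not along the pixel's ray), 0 where there is no reading), "fx", "fy", "cx", "cy" (pixels), "distortion" ([k1, k2, p1, p2, k3] as OpenCV has them; the pictures are not rectified), "extrinsics" (4x4, takes a point from camera to world coordinates). Camera axes: x right, y down, z forward; pixel columns grow to the right and rows downward; lengths in m; the calibration is good to about 2 mm. A picture is of the moment at which its call begins.
- job_done(): hands the job in, once; it reports no verdict.
The state is a dict: "clock": time; "joint_pos": joint angles; "joint_vel": joint speeds; "tau": joint torques, N m; "eef_pos": TCP position; "tool_rot": TCP orientation; "ft_force": force on the tool from outside, world axes, zero at the start; "ft_torque": the same for the moment, N m; "grip_width": finger opening in m.
Only numpy, scipy, OpenCV 4.12 (cv2) and the standard library are available. Lean on these libraries where they do the work, as an engineer would, in place of code of your own. Each camera call takes 0.05 s, during which the arm holds its last target.

## Working session

There is one attempt and no reset: what is moved stays moved. The work goes in short steps, Python scripts to look and compute and a tool call to move; the robot and the scene stay as the last step left them, time stands still between calls to the robot, and variables do not carry over. Pictures are saved under pics/ and viewed, and the job is handed in when it is done.

Besides the shell and the picture viewer there is one more tool, called after ">>>" as name(argument=value, ...) on one line, values as JSON. move_arm: Moves the arm, as the interface text tells. Shifts and turns lie within -1 to 1; 1 stands for 500 mm of shift or 30 degrees of turn. Its arguments: {"type":"object","properties":{"moves":{"type":"array","items":{"type":"array","items":{"type":"array","items":{"type":"number"}}}}},"required":["moves"]}

```bash
mkdir -p pics; cat > h.py <<'E'
from workcell import *
import numpy as np, cv2
def snap(n,f):
    c=camera(n); cv2.imwrite(f,cv2.cvtColor(c["pixels"],cv2.COLOR_RGB2BGR)); np.savez(f.replace('.png','.npz'),**{k:np.array(v) for k,v in c.items()}); return c
def cloud(c):
    h,w=c["range_z"].shape
    u,v=np.meshgrid(np.arange(w,dtype=float),np.arange(h,dtype=float))
    K=np.array([[c["fx"],0,c["cx"]],[0,c["fy"],c["cy"]],[0,0,1.]],dtype=float)
    p=cv2.undistortPoints(np.stack([u.ravel(),v.ravel()],1)[:,None],K,np.array(c["distortion"],dtype=float)).reshape(h,w,2)
    z=c["range_z"]; P=np.dstack([p*z[...,None],z]); E=np.array(c["extrinsics"])
    return P@E[:3,:3].T+E[:3,3]
E
python3 - <<'E'
from h import *
o=get_obs(); print({k:np.round(v,4) for k,v in o.items()})
for n in("scene","top","wrist"):
    c=snap(n,f"pics/{n}0.png"); print(n,c["fx"],np.round(c["extrinsics"],3).tolist())
a=[cv2.imread(f"pics/{n}0.png") for n in("scene","top")]
E
ls
```

```text
{'clock': np.float64(0.0), 'joint_pos': array([1.322 , 0.2414, 0.0037, 1.3352, 0.    , 1.5708]), 'joint_vel': array([-0.0007, -0.0023,  0.    , -0.0012,  0.0012, -0.001 ]), 'tau': array([-1.30000e-03, -3.72314e+01,  2.52410e+01,  1.68000e-02,
        0.00000e+00,  0.00000e+00]), 'eef_pos': array([0.123 , 0.484 , 0.2043]), 'tool_rot': array([ 1.241e-01,  9.923e-01, -1.000e-03, -1.000e-04]), 'ft_force': array([ 1.0594, -0.3771, -0.6236]), 'ft_torque': array([-0.0078,  0.0029,  0.0185]), 'grip_width': np.float64(0.0855)}
scene 408.21121535025384 [[0.475, 0.739, -0.478, 1.026], [0.88, -0.399, 0.258, -0.289], [0.0, -0.543, -0.839, 1.009], [0.0, 0.0, 0.0, 1.0]]
top 450.2168836491381 [[-0.003, -0.982, 0.187, 0.277], [-1.0, 0.006, 0.013, -0.014], [-0.014, -0.187, -0.982, 1.3], [0.0, 0.0, 0.0, 1.0]]
wrist 299.2369269988827 [[0.246, 0.921, 0.303, 0.045], [0.969, -0.233, -0.078, 0.504], [-0.001, 0.312, -0.95, 0.373], [0.0, 0.0, 0.0, 1.0]]
h.py
pics
```

View pics/scene0.png

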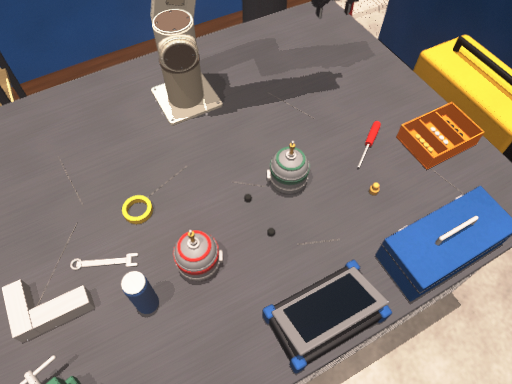

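View pics/top0.png

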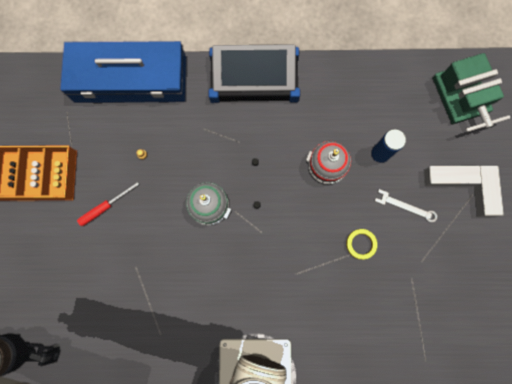

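View pics/wrist0.png

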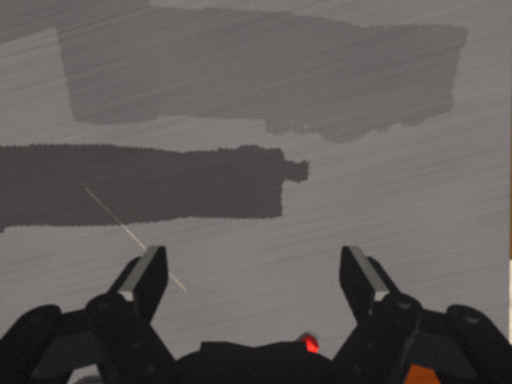

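The red receiver sits at scene px (196,255) and top px (330,162). Its brass valve tip is at about (191,236) in scene and (334,155) in top. The green receiver is at (290,168) in scene and (207,203) in top. The wrist view doesn't show the valve yet.

```bash
python3 - <<'E'
from h import *
for n,(u,v),(gu,gv) in(("scene",(194,245),(290,160)),("top",(332,160),(207,200))):
    c=dict(np.load(f"pics/{n}0.npz")); P=cloud(c)
    for nm,(a,b) in(("red",(u,v)),("green",(gu,gv))):
        Q=P[b-35:b+35,a-30:a+30].reshape(-1,3); I=c["pixels"][b-35:b+35,a-30:a+30].reshape(-1,3).astype(int)
        for lo,hi in((.03,.09),(.12,.15),(.15,.165),(.165,.18),(.18,.25)):
            m=(Q[:,2]>lo)&(Q[:,2]<hi)
            if m.any(): print(n,nm,lo,m.sum(),Q[m].mean(0).round(4),Q[m].min(0).round(3),Q[m].max(0).round(3))
    im=cv2.imread(f"pics/{n}0.png")[v-30:v+30,u-30:u+30]; cv2.imwrite(f"pics/{n}z.png",cv2.resize(im,None,fx=8,fy=8,interpolation=0))
    print(P[b-0,a])
c=dict(np.load("pics/top0.npz"));P=cloud(c)
for nm,p in dict(spray=(395,140),capa=(255,162),capb=(257,205),tape=(362,231),spanner=(405,205),tablet=(255,70)).items(): print(nm,P[p[1],p[0]].round(3))
E
```

```text
scene red 0.03 584 [ 0.6194 -0.2171  0.0634] [ 0.547 -0.27   0.031] [ 0.638 -0.153  0.09 ]
scene red 0.12 85 [ 0.5865 -0.2147  0.1301] [ 0.571 -0.226  0.121] [ 0.596 -0.202  0.15 ]
scene red 0.15 8 [ 0.5873 -0.2155  0.158 ] [ 0.585 -0.219  0.151] [ 0.589 -0.211  0.165]
scene red 0.165 31 [ 0.5842 -0.2146  0.1713] [ 0.576 -0.221  0.166] [ 0.59  -0.208  0.177]
scene red 0.18 4 [ 0.583  -0.2149  0.1841] [ 0.581 -0.216  0.183] [ 0.585 -0.214  0.185]
scene green 0.03 592 [0.4951 0.1028 0.062 ] [0.417 0.064 0.03 ] [0.524 0.18  0.09 ]
scene green 0.12 76 [0.4687 0.1263 0.1291] [0.453 0.114 0.121] [0.48  0.142 0.149]
scene green 0.15 17 [0.4684 0.1264 0.1602] [0.462 0.12  0.154] [0.473 0.136 0.165]
scene green 0.165 20 [0.4667 0.128  0.1688] [0.461 0.122 0.165] [0.472 0.134 0.179]
scene green 0.18 2 [0.4652 0.1285 0.1804] [0.464 0.128 0.18 ] [0.467 0.129 0.18 ]
[0.47627689 0.12102625 0.11769142]
top red 0.03 368 [ 0.5578 -0.1925  0.0657] [ 0.525 -0.268  0.03 ] [ 0.637 -0.149  0.09 ]
top red 0.12 78 [ 0.5778 -0.2107  0.1291] [ 0.562 -0.229  0.12 ] [ 0.598 -0.194  0.148]
top red 0.15 1 [ 0.586
[... 154 characters left out ...]
top red 0.18 4 [ 0.5818 -0.2117  0.1849] [ 0.58  -0.213  0.182] [ 0.583 -0.21   0.186]
top green 0.03 331 [0.4462 0.1123 0.0686] [0.409 0.069 0.03 ] [0.522 0.185 0.09 ]
top green 0.12 63 [0.4615 0.1289 0.1277] [0.447 0.118 0.12 ] [0.48  0.146 0.143]
top green 0.15 7 [0.4632 0.1307 0.1602] [0.458 0.125 0.155] [0.472 0.138 0.163]
top green 0.165 24 [0.4646 0.13   0.1696] [0.459 0.124 0.165] [0.472 0.137 0.179]
top green 0.18 1 [0.4644 0.1304 0.1801] [0.464 0.13  0.18 ] [0.464 0.13  0.18 ]
[0.46176967 0.12335698 0.13151093]
spray [ 0.615 -0.371  0.153]
capa [ 0.593 -0.002  0.012]
capb [ 0.464 -0.007  0.022]
tape [ 0.388 -0.303  0.022]
spanner [ 0.464 -0.434  0.005]
tablet [ 0.848 -0.004  0.083]
```

View pics/scenez.png

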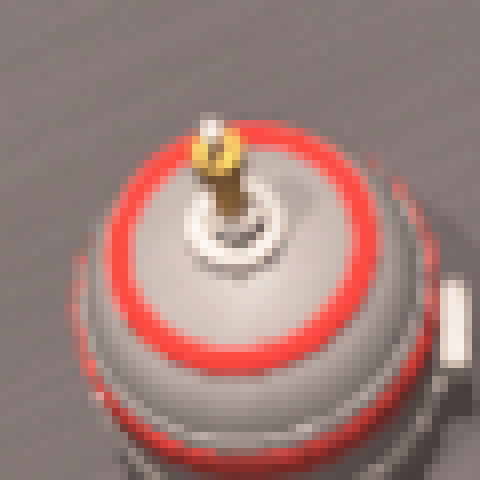

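View pics/topz.png

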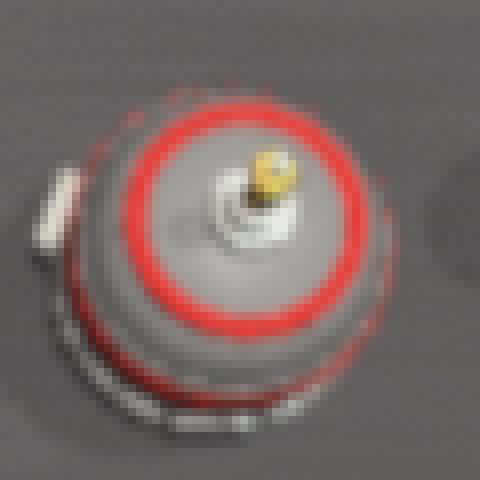

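Both cameras put the pin top at about (0.582, -0.213, 0.185), so the valve sits about 5 mm high. I'll raise the arm and cross over, winding the wrist clockwise so that one grip can cover the whole counter-clockwise turn.

>>> move_arm(moves=[[[0,0,0.08,0,0,-0.22,-1],[0,0,0.08,0,0,-0.22,-1],[0.02,-0.03,0.06,0,0,-0.22,-1],[0.04,-0.06,0,0,0,-0.22,-1],[0.04,-0.06,0,0,0,-0.22,-1],[0.04,-0.06,0,0,0,-0.22,-1],[0.04,-0.06,0,0,0,-0.22,-1],[0.04,-0.06,0,0,0,-0.22,-1]]])

```text
clock: 0.82
eef_pos: [0.2309, 0.3109, 0.3103]
tool_rot: [0.564, 0.826, -0.008, -0.006]
ft_force: [1.2, 0.0, -0.2]
grip_width: 0.0855
```

```bash
cat > s.py <<'E'
from h import *
from scipy.spatial.transform import Rotation as R
o=get_obs(); r=R.from_quat(o["tool_rot"]).as_matrix()
print(o["clock"].round(2),"j",np.round(np.degrees(o["joint_pos"]),1),"p",o["eef_pos"].round(4),"az_x",np.degrees(np.arctan2(r[1,0],r[0,0])).round(1),"z",r[:,2].round(3),"F",o["ft_force"].round(2),"T",o["ft_torque"].round(3),"w",o["grip_width"].round(4))
E
python3 s.py
```

```text
Traceback (most recent call last):
  File "s.py", line 4, in <module>
    print(o["clock"].round(2),"j",np.round(np.degrees(o["joint_pos"]),1),"p",o["eef_pos"].round(4),"az_x",np.degrees(np.arctan2(r[1,0],r[0,0])).round(1),"z",r[:,2].round(3),"F",o["ft_force"].round(2),"T",o["ft_torque"].round(3),"w",o["grip_width"].round(4))
          ^^^^^^^^^^^^^^^^
AttributeError: 'float' object has no attribute 'round'
```

```bash
sed -i 's/o\["clock"\].round(2)/round(o["clock"],2)/; s/o\["grip_width"\].round(4)/round(float(o["grip_width"]),4)/' s.py; python3 s.py
```

```text
0.82 j [ 52.8   0.3   0.2  90.8   0.7 121.5] p [0.2309 0.3109 0.3103] az_x 111.3 z [-0.02  -0.006 -1.   ] F [ 1.16  0.05 -0.18] T [ 0.029 -0.073  0.032] w 0.0855
```

>>> move_arm(moves=[[[0.044,-0.064,0,0,0,-0.22,-1],[0.044,-0.064,0,0,0,-0.22,-1],[0.044,-0.064,0,0,0,-0.22,-1],[0.044,-0.064,0,0,0,-0.22,-1],[0.044,-0.064,0,0,0,-0.22,-1],[0.044,-0.064,0,0,0,-0.22,-1],[0.044,-0.064,0,0,0,-0.22,-1],[0.044,-0.064,0,0,0,-0.22,-1]]])

```text
clock: 1.48
eef_pos: [0.4101, 0.0404, 0.31]
tool_rot: [0.883, 0.469, -0.003, -0.009]
ft_force: [0.3, 0.2, 0.4]
grip_width: 0.0852
```

```bash
python3 s.py
```

```text
1.48 j [  5.    3.    3.   90.7   0.8 129. ] p [0.4101 0.0404 0.31  ] az_x 56.0 z [-0.014  0.013 -1.   ] F [0.32 0.2  0.42] T [ 0.083 -0.063 -0.014] w 0.0852
```

>>> move_arm(moves=[[[0.044,-0.064,0,0,0,-0.22,-0.2],[0.044,-0.064,0,0,0,-0.22,-0.2],[0.044,-0.064,0,0,0,-0.22,-0.2],[0.044,-0.064,-0.01,0,0,-0.22,-0.2],[0.044,-0.064,-0.02,0,0,-0.22,-0.2],[0.044,-0.064,-0.02,0,0,-0.22,-0.2],[0.044,-0.064,-0.02,0,0,-0.22,-0.2],[0.03,-0.045,-0.01,0,0,-0.22,-0.2]]])

```text
clock: 2.15
eef_pos: [0.5838, -0.222, 0.2673]
tool_rot: [1.0, 0.0, 0.002, -0.009]
ft_force: [0.6, 0.6, 0.2]
grip_width: 0.0514
```

```bash
python3 s.py; python3 -c "
from h import *
snap('wrist','pics/w1.png')"; python3 s.py
```

```text
2.15 j [-21.4  28.4  30.8  92.5   1.1 158.6] p [ 0.5838 -0.222   0.2673] az_x 0.1 z [ 0.004  0.018 -1.   ] F [0.57 0.6  0.15] T [ 0.038 -0.021 -0.003] w 0.0514
2.2 j [-21.6  28.8  31.   92.3   0.9 158.8] p [ 0.585  -0.2258  0.2643] az_x -0.4 z [ 0.002  0.017 -1.   ] F [ 1.69 -0.87 -0.81] T [-0.186 -0.086 -0.015] w 0.0512
```

View pics/w1.png

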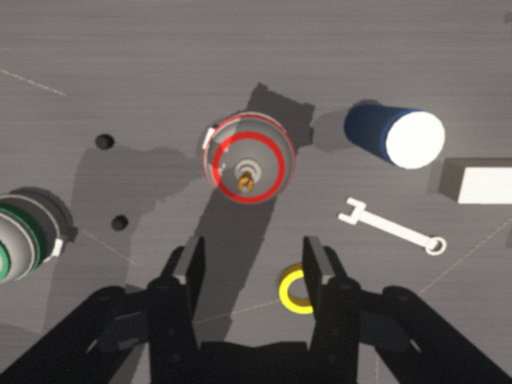

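The valve shows in the wrist view at about (246,183), between the jaws and ahead of them. Next I'll level the tool, settle, and measure.

>>> move_arm(moves=[[[-0.004,0.026,0,-0.033,0.004,0,0.2],[0,0,0,0,0,0,0.2],[0,0,0,0,0,0,0.2],[0,0,0,0,0,0,0.2]]])

```text
clock: 2.53
eef_pos: [0.5822, -0.2161, 0.2581]
tool_rot: [1.0, -0.005, -0.004, -0.001]
ft_force: [0.8, -0.0, 0.2]
grip_width: 0.0343
```

```bash
python3 s.py; python3 - <<'E'
from h import *
c=snap('wrist','pics/w2.png');P=cloud(c);I=c["pixels"].astype(int)
m=(P[...,2]>.12)&(P[...,2]<.2)&(np.hypot(P[...,0]-.5825,P[...,1]+.213)<.03)
v,u=np.where(m);print(u.min(),u.max(),v.min(),v.max())
for lo,hi in((.12,.135),(.135,.155),(.155,.162),(.162,.168),(.168,.172),(.172,.178),(.178,.2)):
    q=P[m&(P[...,2]>lo)&(P[...,2]<hi)]
    if len(q): print(lo,len(q),q.mean(0).round(4),q.min(0).round(4),q.max(0).round(4))
a,b=int(u.mean()),int(v.mean());im=cv2.imread('pics/w2.png')[b-30:b+30,a-40:a+40];cv2.imwrite('pics/w2z.png',cv2.resize(im,None,fx=9,fy=9,interpolation=0));print(a,b)
E
python3 s.py
```

```text
2.53 j [-20.3  28.3  29.2  91.4  -0.  160.3] p [ 0.5822 -0.2161  0.2581] az_x -0.6 z [-0.009  0.002 -1.   ] F [ 0.82 -0.02  0.17] T [-0.015 -0.041 -0.019] w 0.0343
238 264 158 193
0.12 303 [ 0.5867 -0.2138  0.1257] [ 0.5711 -0.2271  0.1202] [ 0.596  -0.1999  0.135 ]
0.135 142 [ 0.5852 -0.2135  0.138 ] [ 0.578  -0.2217  0.135 ] [ 0.5903 -0.2045  0.1518]
0.155 6 [ 0.5872 -0.2118  0.1613] [ 0.5856 -0.2176  0.1606] [ 0.5884 -0.2066  0.1618]
0.162 34 [ 0.5866 -0.2134  0.1654] [ 0.5776 -0.2203  0.1621] [ 0.5892 -0.2058  0.1676]
0.168 150 [ 0.5829 -0.2131  0.1707] [ 0.5737 -0.2203  0.1681] [ 0.5889 -0.2058  0.172 ]
0.172 23 [ 0.5838 -0.2134  0.1731] [ 0.5804 -0.2176  0.172 ] [ 0.5868 -0.2096  0.1766]
0.178 43 [ 0.5819 -0.213   0.1835] [ 0.5786 -0.2158  0.1802] [ 0.5844 -0.2107  0.1853]
250 174
2.58 j [-2.030e+01  2.830e+01  2.920e+01  9.140e+01 -1.000e-01  1.603e+02] p [ 0.5823 -0.2161  0.2583] az_x -0.6 z [-0.009  0.002 -1.   ] F [ 0.34 -1.19 -0.33] T [ 0.011  0.025 -0.007] w 0.0345
```

View pics/w2z.png

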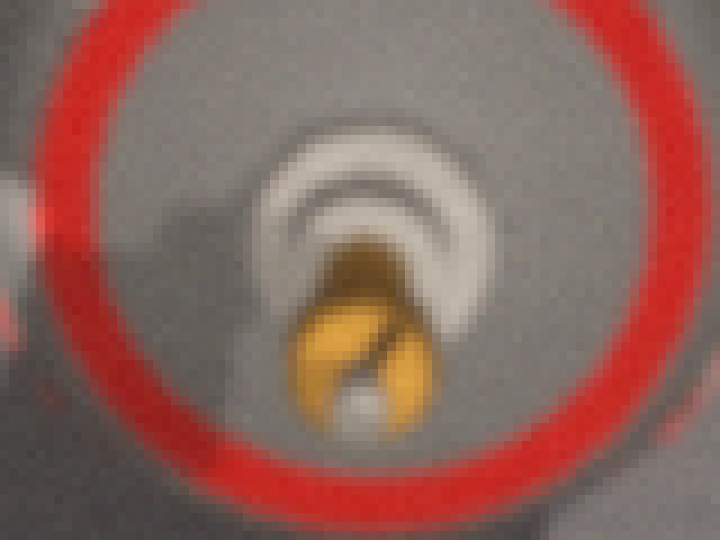

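Nut axis measures (0.582, -0.213) and its top is about 0.1715, with the pin top about 0.184. That spacing of roughly 13 mm matches the nominal. I'll descend with the jaws part open.

>>> move_arm(moves=[[[0,0.007,-0.04,0,-0.017,0,0.2],[0,0,-0.04,0,0,0,0.2],[0,0,-0.04,0,0,0,0.2],[0,0,-0.03,0,0,0,0.2],[0,0,0,0,0,0,0.2],[0,0,0,0,0,0,0.2]]])

```text
clock: 3.08
eef_pos: [0.583, -0.2111, 0.1877]
tool_rot: [1.0, -0.003, 0.006, 0.001]
ft_force: [-0.3, 0.3, 0.9]
grip_width: 0.0342
```

```bash
python3 s.py
```

```text
3.08 j [-20.   27.6  17.7  79.5   0.2 160.3] p [ 0.583  -0.2111  0.1877] az_x -0.3 z [ 0.012 -0.001 -1.   ] F [-0.29  0.33  0.92] T [-0.004  0.079 -0.041] w 0.0342
```

>>> move_arm(moves=[[[-0.001,-0.003,-0.02,0,0.02,0,0.2],[0,0,-0.02,0,0,0,0.2],[0,0,-0.02,0,0,0,0.2],[0,0,0,0,0,0,0.2],[0,0,0,0,0,0,0.2]]])

```text
clock: 3.5
eef_pos: [0.5846, -0.2132, 0.1596]
tool_rot: [1.0, -0.002, 0.004, 0.002]
ft_force: [-0.4, -0.2, 0.5]
grip_width: 0.0342
```

```bash
python3 s.py; python3 -c "
from h import *
snap('wrist','pics/w3.png')"; python3 s.py
```

```text
3.5 j [-2.000e+01  2.860e+01  1.520e+01  7.610e+01 -1.000e-01  1.602e+02] p [ 0.5846 -0.2132  0.1596] az_x -0.2 z [ 0.007 -0.004 -1.   ] F [-0.41 -0.17  0.48] T [ 0.006 -0.025  0.073] w 0.0342
3.55 j [-2.000e+01  2.860e+01  1.520e+01  7.610e+01 -1.000e-01  1.602e+02] p [ 0.5843 -0.2132  0.1594] az_x -0.2 z [ 0.006 -0.003 -1.   ] F [-0.11  0.68 -1.32] T [0.003 0.056 0.037] w 0.0342
```

View pics/w3.png

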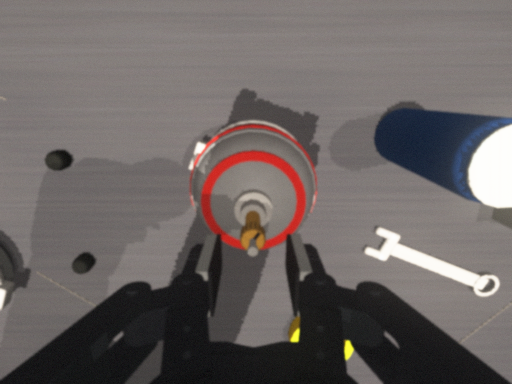

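The nut shows at (252,238), centred between the pad edges at 221 and 288. I'll trim x, then close.

>>> move_arm(moves=[[[-0.006,0,-0.003,0.006,0.012,0,0.2],[0,0,0,0,0,0,0.2],[0,0,0,0,0,0,0.2]]])

```text
clock: 3.8
eef_pos: [0.5814, -0.2134, 0.1584]
tool_rot: [1.0, -0.002, 0.0, 0.0]
ft_force: [0.1, 0.1, -0.3]
grip_width: 0.0343
```

```bash
python3 s.py
```

```text
3.8 j [-20.1  28.7  15.1  76.4  -0.  160.1] p [ 0.5814 -0.2134  0.1584] az_x -0.2 z [ 0. -0. -1.] F [ 0.13  0.12 -0.32] T [ 0.005 -0.042  0.025] w 0.0343
```

>>> move_arm(moves=[[[0,0,0,0,0,0,0.45],[0,0,0,0,0,0,1],[0,0,0,0,0,0,1],[0,0,0,0,0,0,1],[0,0,0,0,0,0,1]]])

```text
clock: 4.22
eef_pos: [0.582, -0.2137, 0.1596]
tool_rot: [1.0, -0.002, 0.001, 0.001]
ft_force: [0.1, 0.1, 0.6]
grip_width: -0.0003
```

```bash
python3 s.py; python3 -c "
from h import *
snap('wrist','pics/w4.png')"; python3 s.py
```

```text
4.22 j [-20.2  28.6  15.2  76.4  -0.  160.1] p [ 0.582  -0.2137  0.1596] az_x -0.2 z [ 0.002 -0.001 -1.   ] F [0.07 0.07 0.59] T [ 0.016 -0.027  0.002] w -0.0003
4.27 j [-20.2  28.6  15.2  76.4  -0.  160.1] p [ 0.582  -0.2137  0.1596] az_x -0.2 z [ 0.002 -0.001 -1.   ] F [ 0.73  0.73 -0.31] T [0.018 0.038 0.011] w -0.0003
```

View pics/w4.png

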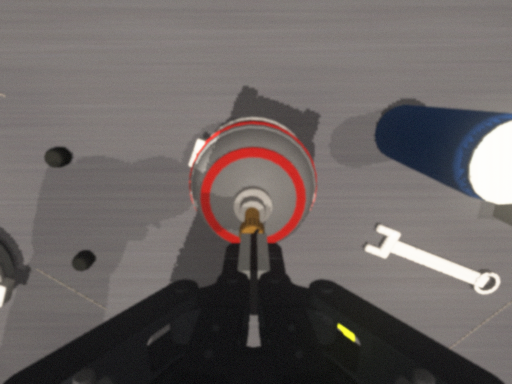

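Grip width reads about 0, so the jaws shut without catching the nut. It's still visible at (252,222), just ahead of the pads. I'll check the finger geometry against the depth data.

```bash
python3 - <<'E'
from h import *
for f in('w3','w4'):
    c=dict(np.load(f'pics/{f}.npz'));P=cloud(c);print(f,np.round(c["extrinsics"],4)[:3].tolist())
    b,a=235,252
    for v in range(200,345,6):
        print(v,[ (u,*P[v,u].round(3)) for u in ((216,252,292) if f=='w3' else (243,252,262))])
    im=cv2.imread(f'pics/{f}.png')[190:310,190:310];cv2.imwrite(f'pics/{f}z.png',cv2.resize(im,None,fx=5,fy=5,interpolation=0))
E
```

```text
w3 [[-0.0034, -0.9523, -0.3051, 0.6635], [-1.0, 0.0041, -0.0015, -0.2133], [0.0027, 0.3051, -0.9523, 0.3283]]
200 [(216, np.float64(0.585), np.float64(-0.185), np.float64(0.111)), (252, np.float64(0.59), np.float64(-0.213), np.float64(0.125)), (292, np.float64(0.585), np.float64(-0.243), np.float64(0.112))]
206 [(216, np.float64(0.58), np.float64(-0.185), np.float64(0.111)), (252, np.float64(0.59), np.float64(-0.213), np.float64(0.136)), (292, np.float64(0.58), np.float64(-0.244), np.float64(0.111))]
212 [(216, np.float64(0.575), np.float64(-0.184), np.float64(0.111)), (252, np.float64(0.586), np.float64(-0.213), np.float64(0.139)), (292, np.float64(0.575), np.float64(-0.244), np.float64(0.11))]
218 [(216, np.float64(0.57), np.float64(-0.184), np.float64(0.11)), (252, np.float64(0.586), np.float64(-0.213), np.float64(0.149)), (292, np.float64(0.569), np.float64(-0.244), np.float64(0.109))]
224 [(216, np.float64(0.564), np.float64(-0.184), np.float64(0.109)), (252, np.float64(0.588), np.float64(-0.213), np.float64(0.162)), (292, np.float64(0.564), np.float64(-0.245), np.float64(0.109)
[... 8364 characters left out ...]
.float64(-0.211), np.float64(-0.001)), (262, np.float64(0.575), np.float64(-0.217), np.float64(0.233))]
332 [(243, np.float64(0.575), np.float64(-0.21), np.float64(0.237)), (252, np.float64(0.351), np.float64(-0.211), np.float64(0.0)), (262, np.float64(0.574), np.float64(-0.217), np.float64(0.236))]
338 [(243, np.float64(0.573), np.float64(-0.21), np.float64(0.238)), (252, np.float64(0.339), np.float64(-0.211), np.float64(-0.002)), (262, np.float64(0.574), np.float64(-0.217), np.float64(0.239))]
344 [(243, np.float64(0.574), np.float64(-0.21), np.float64(0.242)), (252, np.float64(0.329), np.float64(-0.211), np.float64(-0.001)), (262, np.float64(0.575), np.float64(-0.217), np.float64(0.242))]
```

View pics/w3z.png

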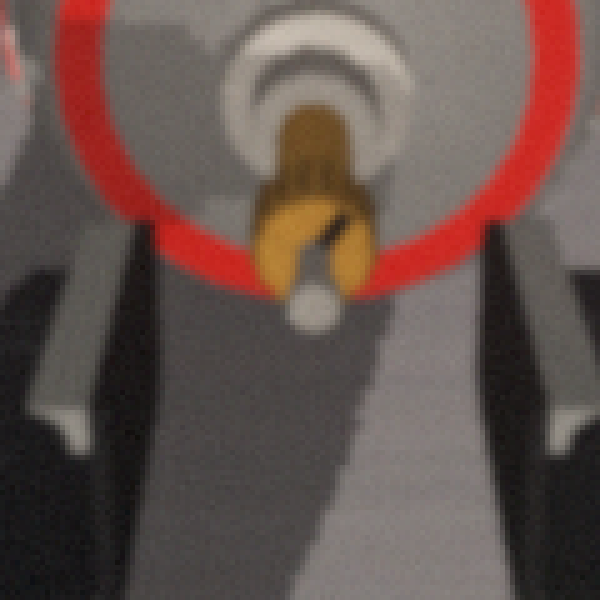

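View pics/w4z.png

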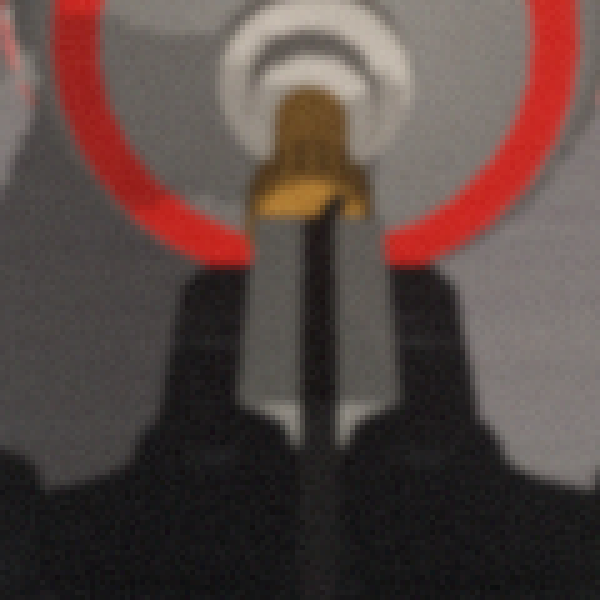

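The wrist depth puts the shut fingertips near z = 0.19, though the TCP reads 0.1596, so they'd be above the pin head. That contradicts the stated 11 mm tip offset. I'll check with the external cameras before I trust either value.

```bash
python3 - <<'E'
from h import *
import workcell
print([n for n in dir(workcell) if not n.startswith('__')])
for n in('scene','top'):
    c=snap(n,f'pics/{n}5.png');P=cloud(c)
    m=(np.hypot(P[...,0]-.582,P[...,1]+.213)<.1)&(P[...,2]>.1)
    v,u=np.where(m)
    b,a=int(v.mean()),int(u.mean());print(n,a,b)
    im=cv2.imread(f'pics/{n}5.png')
    if n=='scene':
        for vv in range(215,262,3): print(vv,[(uu,*[float(x) for x in P[vv,uu].round(3)]) for uu in (188,191,194,197)])
    cv2.imwrite(f'pics/{n}5z.png',cv2.resize(im[max(b-60,0):b+60,a-60:a+60],None,fx=5,fy=5,interpolation=0))
E
```

```text
['Unreachable', 'camera', 'get_obs', 'job_done', 'tcp_to_tips']
scene 161 127
215 [(188, 0.593, -0.21, 0.272), (191, 0.602, -0.206, 0.281), (194, 0.599, -0.199, 0.272), (197, 0.584, -0.19, 0.24)]
218 [(188, 0.59, -0.211, 0.255), (191, 0.599, -0.207, 0.265), (194, 0.598, -0.2, 0.259), (197, 0.592, -0.193, 0.243)]
221 [(188, 0.584, -0.212, 0.233), (191, 0.6, -0.209, 0.255), (194, 0.593, -0.201, 0.237), (197, 0.595, -0.195, 0.235)]
224 [(188, 0.586, -0.214, 0.223), (191, 0.594, -0.209, 0.233), (194, 0.593, -0.203, 0.225), (197, 0.474, -0.171, 0.003)]
227 [(188, 0.59, -0.217, 0.22), (191, 0.592, -0.211, 0.217), (194, 0.589, -0.204, 0.206), (197, 0.481, -0.174, -0.001)]
230 [(188, 0.593, -0.219, 0.213), (191, 0.593, -0.212, 0.206), (194, 0.589, -0.205, 0.193), (197, 0.491, -0.179, 0.003)]
233 [(188, 0.593, -0.221, 0.199), (191, 0.593, -0.214, 0.194), (194, 0.553, -0.2, 0.111), (197, 0.555, -0.193, 0.108)]
236 [(188, 0.553, -0.217, 0.111), (191, 0.588, -0.215, 0.17), (194, 0.562, -0.204, 0.114), (197, 0.566, -0.198, 0.115)]
239 [(188, 0.563, -0.22, 0.114), (191, 0.586, -0.217, 0.153), (194
[... 206 characters left out ...]
, (191, 0.585, -0.221, 0.123), (194, 0.591, -0.215, 0.128), (197, 0.592, -0.208, 0.123)]
248 [(188, 0.586, -0.23, 0.118), (191, 0.589, -0.224, 0.117), (194, 0.596, -0.218, 0.123), (197, 0.595, -0.211, 0.114)]
251 [(188, 0.59, -0.233, 0.111), (191, 0.597, -0.227, 0.118), (194, 0.601, -0.221, 0.119), (197, 0.602, -0.214, 0.114)]
254 [(188, 0.599, -0.236, 0.114), (191, 0.602, -0.23, 0.113), (194, 0.607, -0.224, 0.117), (197, 0.608, -0.217, 0.111)]
257 [(188, 0.603, -0.239, 0.108), (191, 0.609, -0.233, 0.112), (194, 0.613, -0.226, 0.114), (197, 0.615, -0.22, 0.112)]
260 [(188, 0.612, -0.242, 0.111), (191, 0.615, -0.236, 0.111), (194, 0.617, -0.229, 0.108), (197, 0.621, -0.223, 0.109)]
top 374 94
```

View pics/scene5z.png

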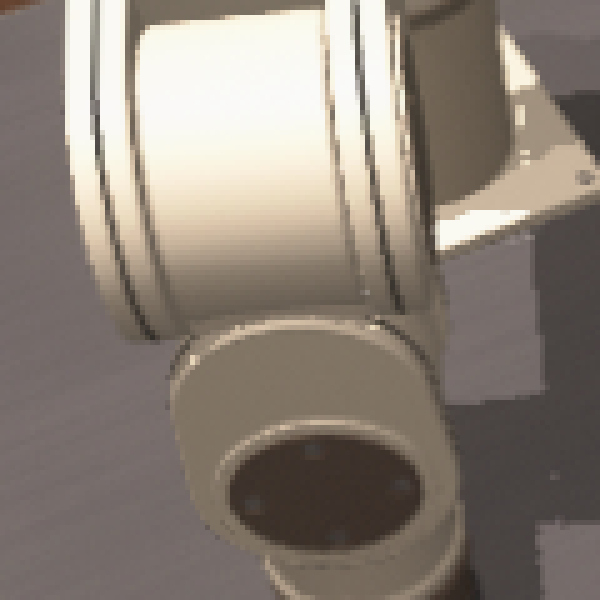

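```bash
python3 - <<'E'
from workcell import *
print(tcp_to_tips if not callable(tcp_to_tips) else tcp_to_tips())
E
python3 s.py
```

```text
0.011
4.37 j [-20.2  28.6  15.2  76.4  -0.  160.1] p [ 0.582  -0.2137  0.1595] az_x -0.2 z [ 0.002 -0.001 -1.   ] F [ 0.59  0.29 -0.21] T [0.004 0.027 0.022] w -0.0
```

`tcp_to_tips` says 11 mm ahead. The wrist and scene depth both put the tips 30 mm above the reported TCP, and the missed grip agrees with the cameras. So I'll use tips = eef_z + 0.030, which means opening and going down about 39 mm more in small, force-checked steps.

>>> move_arm(moves=[[[0,0,0,0,0,0,0.2],[0,0,0,0,0,0,0.2],[0,0,0,0,0,0,0.2],[0,0,0,0,0,0,0.2],[0,0,0,0,0,0,0.2]]])

```text
clock: 4.78
eef_pos: [0.5819, -0.2136, 0.1594]
tool_rot: [1.0, -0.002, 0.001, 0.0]
ft_force: [0.9, 0.2, 0.8]
grip_width: 0.0344
```

```bash
python3 s.py
```

```text
4.78 j [-20.2  28.6  15.2  76.4  -0.  160.1] p [ 0.5819 -0.2136  0.1594] az_x -0.2 z [ 0.002 -0.001 -1.   ] F [0.95 0.22 0.83] T [ 0.014  0.026 -0.006] w 0.0344
```

>>> move_arm(moves=[[[0,0.001,-0.016,0,0,0,0.2],[0,0,-0.016,0,0,0,0.2],[0,0,-0.016,0,0,0,0.2],[0,0,-0.016,0,0,0,0.2],[0,0,0,0,0,0,0.2],[0,0,0,0,0,0,0.2]]])

```text
clock: 5.28
eef_pos: [0.581, -0.2127, 0.1226]
tool_rot: [1.0, -0.002, 0.0, 0.0]
ft_force: [0.2, 0.7, 0.3]
grip_width: 0.0343
```

```bash
python3 s.py;  python3 -c "
from h import *
snap('wrist','pics/w6.png')
im=cv2.imread('pics/w6.png')[170:320,170:340];cv2.imwrite('pics/w6z.png',cv2.resize(im,None,fx=4,fy=4,interpolation=0))"
```

```text
5.28 j [-20.1  29.7  11.4  71.7  -0.  160.1] p [ 0.581  -0.2127  0.1226] az_x -0.2 z [ 0. -0. -1.] F [0.24 0.68 0.26] T [ 0.036 -0.065  0.014] w 0.0343
```

View pics/w6z.png

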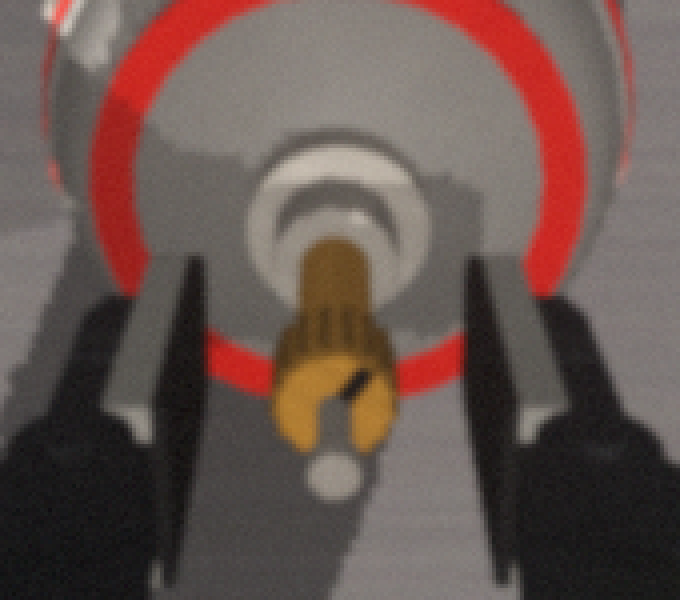

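The nut now sits between the pads vertically, centred left to right (zoom x 335, pad edges 205 and 465). Closing.

>>> move_arm(moves=[[[0.002,0,0,0,0,0,0.4],[0,0,0,0,0,0,0.5],[0,0,0,0,0,0,1],[0,0,0,0,0,0,1],[0,0,0,0,0,0,1]]])

```text
clock: 5.75
eef_pos: [0.582, -0.2127, 0.1231]
tool_rot: [1.0, -0.002, -0.0, 0.0]
ft_force: [-0.4, 0.1, -1.6]
grip_width: 0.0111
```

```bash
python3 s.py; sleep 0; python3 s.py;  python3 -c "
from h import *
snap('wrist','pics/w7.png')
im=cv2.imread('pics/w7.png')[170:320,170:340];cv2.imwrite('pics/w7z.png',cv2.resize(im,None,fx=4,fy=4,interpolation=0))"
```

```text
5.75 j [-20.1  29.8  11.6  71.8  -0.  160.2] p [ 0.582  -0.2127  0.1231] az_x -0.2 z [-0. -0. -1.] F [-0.36  0.1  -1.65] T [-0.037  0.04  -0.01 ] w 0.0111
5.75 j [-20.1  29.8  11.6  71.8  -0.  160.2] p [ 0.582  -0.2127  0.1231] az_x -0.2 z [-0. -0. -1.] F [-0.36  0.1  -1.65] T [-0.037  0.04  -0.01 ] w 0.0111
```

View pics/w7z.png

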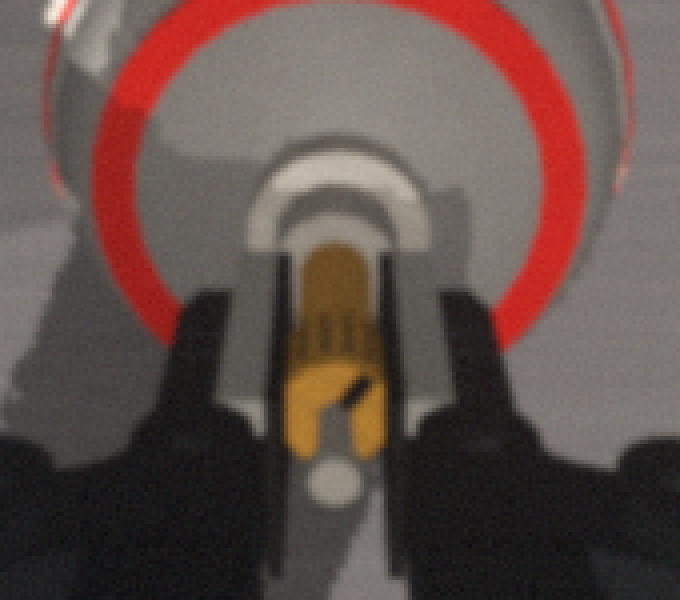

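Gripped: the width holds at 11 mm, the pads are on the nut, and forces are near zero. First short counter-clockwise turn, with a small rise.

>>> move_arm(moves=[[[0,0,0.0003,0,0,0.12,1],[0,0,0.0003,0,0,0.12,1],[0,0,0.0003,0,0,0.12,1],[0,0,0.0003,0,0,0.12,1]]])

```text
clock: 6.13
eef_pos: [0.582, -0.2125, 0.1233]
tool_rot: [0.992, 0.128, -0.0, -0.0]
ft_force: [-0.1, -0.3, -1.8]
grip_width: 0.0112
```

```bash
python3 s.py;  python3 -c "
from h import *
snap('wrist','pics/w8.png')
im=cv2.imread('pics/w8.png')[170:320,170:340];cv2.imwrite('pics/w8z.png',cv2.resize(im,None,fx=4,fy=4,interpolation=0))"; python3 s.py
```

```text
6.13 j [-20.1  29.8  11.7  71.9   0.  145.2] p [ 0.582  -0.2125  0.1233] az_x 14.7 z [-0.  0. -1.] F [-0.12 -0.27 -1.81] T [ 0.044 -0.02  -0.045] w 0.0112
6.18 j [-20.1  29.8  11.7  71.9   0.  145.1] p [ 0.5821 -0.2125  0.1234] az_x 14.9 z [-0.  0. -1.] F [-0.62  0.31 -1.6 ] T [ 0.082  0.016 -0.005] w 0.0108
```

View pics/w8z.png

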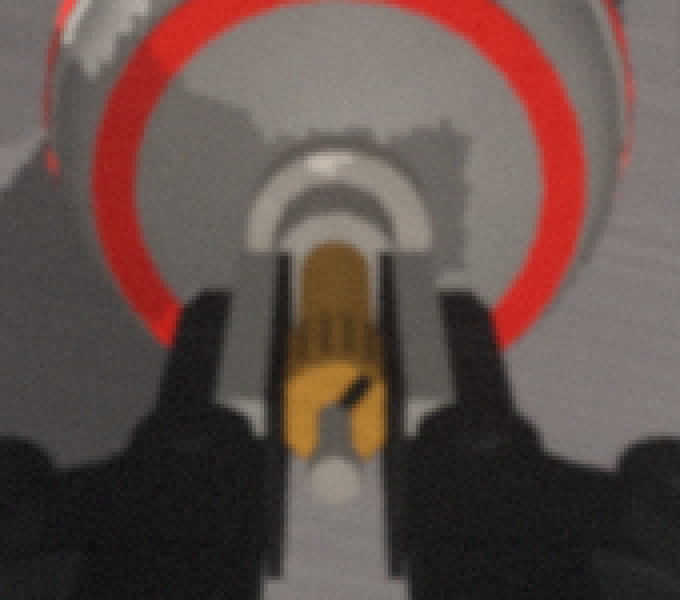

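The black mark on the nut kept its place relative to the jaws through a 15° turn, so the nut turns with the gripper. Continuing.

>>> move_arm(moves=[[[0,0,0.0005,0,0,0.2,1],[0,0,0.0005,0,0,0.2,1],[0,0,0.0005,0,0,0.2,1],[0,0,0.0005,0,0,0.2,1],[0,0,0.0005,0,0,0.2,1],[0,0,0.0005,0,0,0.2,1],[0,0,0.0005,0,0,0.2,1],[0,0,0.0005,0,0,0.2,1]]])

```text
clock: 6.85
eef_pos: [0.5817, -0.2122, 0.1244]
tool_rot: [0.846, 0.533, -0.001, -0.001]
ft_force: [-0.5, 1.5, -1.6]
grip_width: 0.0112
```

```bash
python3 s.py;
```

```text
6.85 j [-20.   29.8  11.8  72.1  -0.   95.5] p [ 0.5817 -0.2122  0.1244] az_x 64.4 z [-0.002  0.    -1.   ] F [-0.5   1.46 -1.58] T [ 0.036  0.015 -0.059] w 0.0112
```

>>> move_arm(moves=[[[0,0,0.0005,0,0,0.2,1],[0,0,0.0005,0,0,0.2,1],[0,0,0.0005,0,0,0.2,1],[0,0,0.0005,0,0,0.2,1],[0,0,0.0005,0,0,0.2,1],[0,0,0.0005,0,0,0.2,1],[0,0,0.0005,0,0,0.2,1],[0,0,0.0005,0,0,0.2,1]]])

```text
clock: 7.52
eef_pos: [0.5814, -0.2122, 0.1255]
tool_rot: [0.543, 0.839, -0.001, -0.001]
ft_force: [0.6, 0.1, -1.1]
grip_width: 0.0114
```

```bash
python3 s.py;
```

```text
7.52 j [-20.   29.8  11.9  72.2  -0.1  45.8] p [ 0.5814 -0.2122  0.1255] az_x 114.2 z [-0.003 -0.001 -1.   ] F [ 0.61  0.15 -1.11] T [-0.015 -0.034 -0.089] w 0.0114
```

>>> move_arm(moves=[[[0,0,0.0005,0,0,0.2,1],[0,0,0.0005,0,0,0.2,1],[0,0,0.0005,0,0,0.2,1],[0,0,0.0005,0,0,0.2,1],[0,0,0.0005,0,0,0.2,1],[0,0,0.0005,0,0,0.2,1],[0,0,0.0005,0,0,0.2,1],[0,0,0.0005,0,0,0.2,1]]])

```text
clock: 8.18
eef_pos: [0.5811, -0.2126, 0.1265]
tool_rot: [0.14, 0.99, -0.002, -0.001]
ft_force: [-0.4, -0.1, -0.3]
grip_width: 0.011
```

```bash
python3 s.py;  python3 -c "
from h import *
snap('wrist','pics/w9.png')
im=cv2.imread('pics/w9.png')[170:320,170:340];cv2.imwrite('pics/w9z.png',cv2.resize(im,None,fx=4,fy=4,interpolation=0))"
```

```text
8.18 j [-20.   29.6  11.8  72.2  -0.2  -3.9] p [ 0.5811 -0.2126  0.1265] az_x 163.9 z [-0.001 -0.003 -1.   ] F [-0.44 -0.07 -0.34] T [-0.022 -0.017 -0.008] w 0.011
```

View pics/w9z.png

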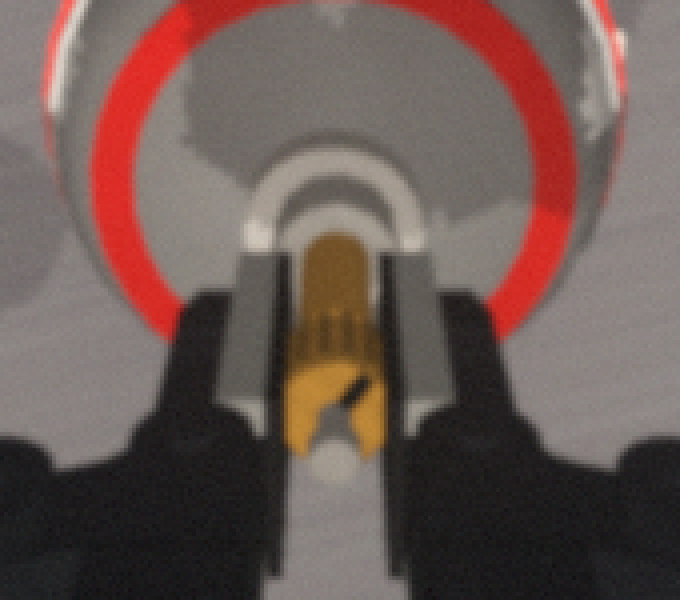

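>>> move_arm(moves=[[[0,0,0.0005,0,0,0.2,1],[0,0,0.0005,0,0,0.2,1],[0,0,0.0005,0,0,0.2,1],[0,0,0.0005,0,0,0.2,1],[0,0,0.0005,0,0,0.2,1],[0,0,0.0005,0,0,0.2,1]]])

```text
clock: 8.73
eef_pos: [0.5812, -0.2129, 0.1273]
tool_rot: [-0.178, 0.984, -0.002, -0.0]
ft_force: [-0.4, -0.2, -2.1]
grip_width: 0.0109
```

```bash
python3 s.py
```

```text
8.73 j [-20.   29.5  11.8  72.1  -0.2 -40.5] p [ 0.5812 -0.2129  0.1273] az_x -159.5 z [ 0.001 -0.004 -1.   ] F [-0.35 -0.24 -2.1 ] T [-0.024 -0.076 -0.052] w 0.0109
```

>>> move_arm(moves=[[[0,0,0.0003,0,0,0.08,1],[0,0,0.0003,0,0,0.08,1],[0,0,0.0003,0,0,0.08,1],[0,0,0.0003,0,0,0.08,1]]])

```text
clock: 9.07
eef_pos: [0.5812, -0.213, 0.1275]
tool_rot: [-0.258, 0.966, -0.002, 0.0]
ft_force: [0.2, -1.0, -0.8]
grip_width: 0.0115
```

```bash
python3 s.py
```

```text
9.07 j [-20.   29.5  11.8  72.1  -0.2 -49.9] p [ 0.5812 -0.213   0.1275] az_x -150.2 z [ 0.001 -0.003 -1.   ] F [ 0.23 -1.03 -0.81] T [-0.078 -0.035 -0.097] w 0.0115
```

>>> move_arm(moves=[[[0,0,0.0003,0,0,0.08,1],[0,0,0.0003,0,0,0.08,1],[0,0,0.0003,0,0,0.08,1],[0,0,0.0003,0,0,0.08,1]]])

```text
clock: 9.4
eef_pos: [0.5813, -0.213, 0.1276]
tool_rot: [-0.334, 0.942, -0.002, 0.0]
ft_force: [0.6, -0.6, -1.7]
grip_width: 0.0114
```

```bash
python3 s.py
```

```text
9.4 j [-20.1  29.5  11.8  72.1  -0.1 -59.1] p [ 0.5813 -0.213   0.1276] az_x -140.9 z [ 0.002 -0.003 -1.   ] F [ 0.62 -0.57 -1.73] T [ 0.041  0.021 -0.074] w 0.0114
```

>>> move_arm(moves=[[[0,0,0.0003,0,0,0.08,1],[0,0,0.0003,0,0,0.08,1],[0,0,0.0003,0,0,0.08,1],[0,0,0.0003,0,0,0.08,1]]])

```text
clock: 9.73
eef_pos: [0.5814, -0.213, 0.1278]
tool_rot: [-0.409, 0.913, -0.001, 0.0]
ft_force: [0.1, 0.3, -1.6]
grip_width: 0.011
```

```bash
python3 s.py;  python3 -c "
from h import *
snap('wrist','pics/w10.png')
im=cv2.imread('pics/w10.png')[170:320,170:340];cv2.imwrite('pics/w10z.png',cv2.resize(im,None,fx=4,fy=4,interpolation=0))"
```

```text
9.73 j [-20.1  29.5  11.8  72.1  -0.1 -68.3] p [ 0.5814 -0.213   0.1278] az_x -131.7 z [ 0.002 -0.002 -1.   ] F [ 0.06  0.3  -1.62] T [ 0.054  0.013 -0.345] w 0.011
```

View pics/w10z.png

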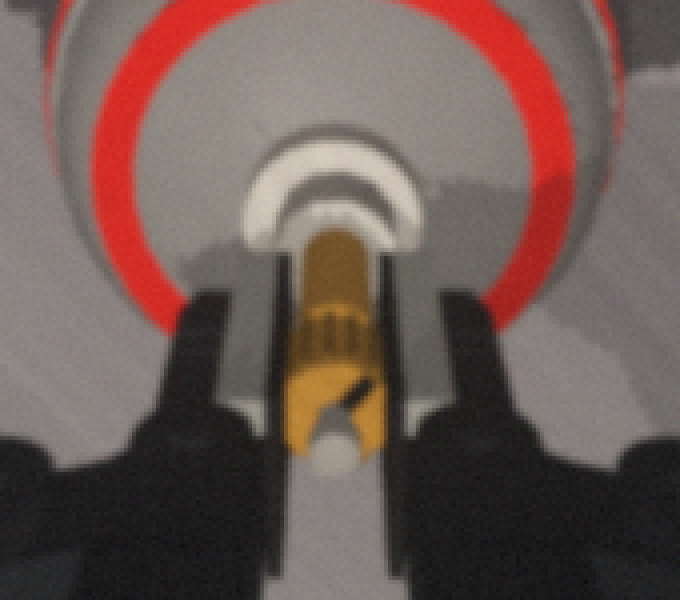

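The yaw torque jumped from about 0.07 to 0.35 N m at 228.5° of turn, which looks like the end of the thread. I'll nudge a little more and hold to confirm.

>>> move_arm(moves=[[[0,0,0.0002,0,0,0.05,1],[0,0,0,0,0,0.05,1],[0,0,0,0,0,0.03,1]]])

```text
clock: 10.03
eef_pos: [0.5814, -0.2131, 0.1277]
tool_rot: [-0.436, 0.9, -0.001, 0.001]
ft_force: [1.4, 0.7, -2.5]
grip_width: 0.0116
```

```bash
python3 s.py
```

```text
10.03 j [-20.1  29.5  11.8  72.1  -0.  -71.9] p [ 0.5814 -0.2131  0.1277] az_x -128.2 z [ 0.002 -0.002 -1.   ] F [ 1.4   0.67 -2.48] T [ 0.077  0.024 -0.53 ] w 0.0116
```

>>> move_arm(moves=[[[0,0,0,0,0,0,1],[0,0,0,0,0,0,1],[0,0,0,0,0,0,1]]])

```text
clock: 10.28
eef_pos: [0.5814, -0.213, 0.1277]
tool_rot: [-0.434, 0.901, -0.001, 0.001]
ft_force: [0.6, 0.5, -1.3]
grip_width: 0.0109
```

```bash
python3 s.py;  python3 -c "
from h import *
snap('wrist','pics/w11.png')
im=cv2.imread('pics/w11.png')[170:320,170:340];cv2.imwrite('pics/w11z.png',cv2.resize(im,None,fx=4,fy=4,interpolation=0))"
```

```text
10.28 j [-20.1  29.5  11.8  72.1  -0.  -71.6] p [ 0.5814 -0.213   0.1277] az_x -128.5 z [ 0.002 -0.001 -1.   ] F [ 0.59  0.53 -1.34] T [ 0.072 -0.068 -0.513] w 0.0109
```

View pics/w11z.png

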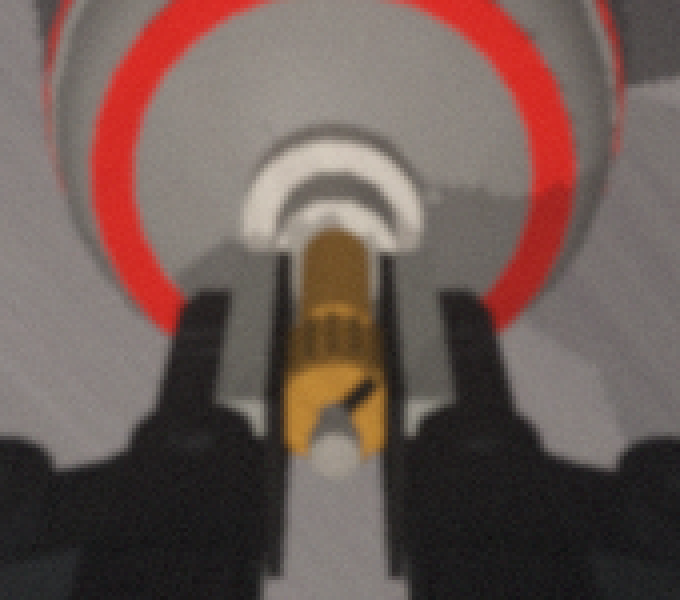

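The torque holds at 0.5 N m and the tool has stopped advancing, so the nut is at the end stop. I'll release, rise straight up, and shut the jaws above the pin.

>>> move_arm(moves=[[[0,0,0,0,0,0,0.2],[0,0,0,0,0,0,0.2],[0,0,0,0,0,0,0.2],[0,0,0,0,0,0,0.2]]])

```text
clock: 10.67
eef_pos: [0.5821, -0.2133, 0.1288]
tool_rot: [-0.435, 0.9, -0.002, 0.001]
ft_force: [-0.1, -0.8, 1.0]
grip_width: 0.0341
```

```bash
python3 s.py
```

```text
10.67 j [-20.1  29.4  11.8  72.1  -0.1 -71.7] p [ 0.5821 -0.2133  0.1288] az_x -128.4 z [ 0.004 -0.003 -1.   ] F [-0.15 -0.8   0.97] T [-0.039  0.023  0.013] w 0.0341
```

>>> move_arm(moves=[[[0,0,0.02,0,0,0,0.2],[0,0,0.02,0,0,0,0.2],[0,0,0.025,0,0,0,0.2],[0,0,0.025,0,0,0,0.2],[0,0,0,0,0,0,0.2],[0,0,0,0,0,0,1],[0,0,0,0,0,0,1],[0,0,0,0,0,0,1]]])

```text
clock: 11.33
eef_pos: [0.583, -0.2137, 0.1809]
tool_rot: [-0.436, 0.9, -0.004, 0.003]
ft_force: [-0.5, -0.5, -0.1]
grip_width: 0.0005
```

>>> move_arm(moves=[[[0,0,0,0,0,0,1],[0,0,0,0,0,0,1]]])

```text
clock: 11.5
eef_pos: [0.5825, -0.2135, 0.1799]
tool_rot: [-0.436, 0.9, -0.003, 0.002]
ft_force: [0.5, -0.2, 0.0]
grip_width: 0.0001
```

```bash
python3 s.py;  python3 - <<'E'
from h import *
c=snap('wrist','pics/w12.png');P=cloud(c)
im=cv2.imread('pics/w12.png')[150:320,160:350];cv2.imwrite('pics/w12z.png',cv2.resize(im,None,fx=4,fy=4,interpolation=0))
m=(np.hypot(P[...,0]-.582,P[...,1]+.213)<.012)
for lo,hi in((.15,.168),(.168,.174),(.174,.18),(.18,.19),(.19,.206),(.206,.22)):
    q=P[m&(P[...,2]>lo)&(P[...,2]<hi)]
    if len(q): print(lo,len(q),q.mean(0).round(4),q.min(0).round(4),q.max(0).round(4))
E
```

```text
11.5 j [-20.1  27.9  17.1  78.7  -0.1 -71.8] p [ 0.5825 -0.2135  0.1799] az_x -128.3 z [ 0.007 -0.004 -1.   ] F [ 0.48 -0.21  0.02] T [-0.056  0.02   0.023] w 0.0001
0.15 93 [ 0.5785 -0.2163  0.1597] [ 0.574  -0.2203  0.15  ] [ 0.5857 -0.2086  0.168 ]
0.168 83 [ 0.5784 -0.2166  0.1713] [ 0.574  -0.2207  0.168 ] [ 0.588  -0.2071  0.174 ]
0.174 301 [ 0.5804 -0.2141  0.1757] [ 0.5738 -0.2205  0.1741] [ 0.5888 -0.205   0.18  ]
0.18 81 [ 0.581  -0.2133  0.1836] [ 0.5783 -0.2156  0.1811] [ 0.5841 -0.2099  0.1854]
0.206 258 [ 0.5757 -0.2204  0.2154] [ 0.57   -0.2248  0.2087] [ 0.5853 -0.2123  0.22  ]
```

View pics/w12z.png

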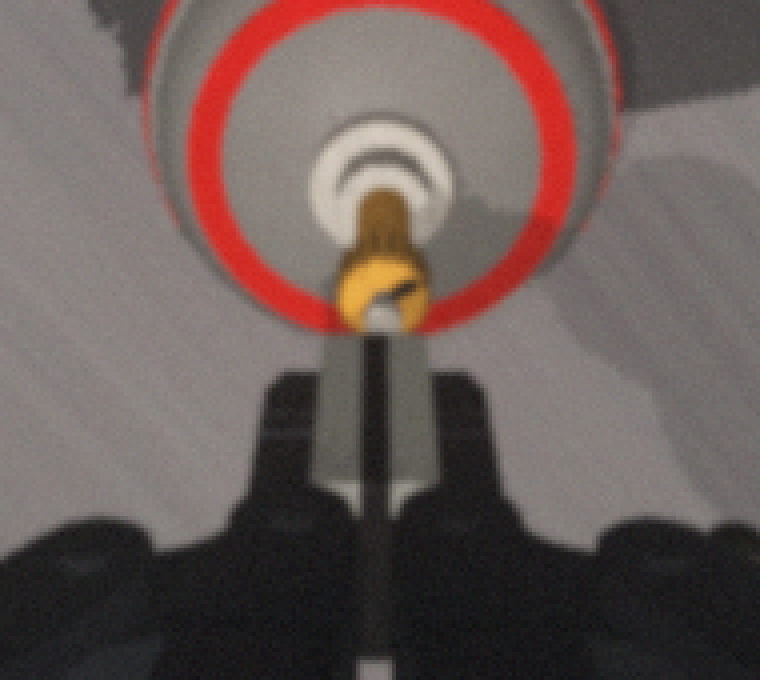

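The nut has climbed, with its top now at 0.1757 against about 0.171 before. But the black mark looks rotated since release: its slope is about 22° in the zoom, against about 40° while gripped. I'll measure its world angle properly.

```bash
cat > mark.py <<'E'
from h import *
import sys
def mark(f,ztop,c0=(.582,-.213),rmin=.0034,rmax=.0064):
    c=dict(np.load(f'pics/{f}.npz'));E=c["extrinsics"]
    K=np.array([[c["fx"],0,c["cx"]],[0,c["fy"],c["cy"]],[0,0,1.]],dtype=float)
    th=np.radians(np.arange(0,360,5)); I=cv2.GaussianBlur(cv2.cvtColor(c["pixels"],cv2.COLOR_RGB2GRAY),(0,0),.5)
    Ei=np.linalg.inv(E); out=[]
    for r in np.arange(rmin,rmax,.0005):
        p=np.c_[c0[0]+r*np.cos(th),c0[1]+r*np.sin(th),np.full_like(th,ztop)]
        uv,_=cv2.projectPoints(p,cv2.Rodrigues(Ei[:3,:3])[0],Ei[:3,3],K,np.array(c["distortion"],dtype=float))
        uv=uv.reshape(-1,2).astype(np.float32)
        out.append(cv2.remap(I,uv[:,0],uv[:,1],cv2.INTER_LINEAR).ravel())
    m=np.mean(out,0); k=np.argsort(m)[:8]
    print(f,[(int(np.degrees(th[i])),int(m[i])) for i in k], 'med',int(np.median(m)))
for f,z in (('w2',.1715),('w3',.1715),('w6',.1715),('w7',.1715),('w8',.172),('w9',.175),('w10',.176),('w11',.1765),('w12',.1765)): mark(f,z)
E
python3 mark.py
```

```text
w2 [(325, 95), (320, 98), (330, 98), (335, 107), (315, 107), (310, 119), (340, 119), (105, 127)] med 148
w3 [(325, 57), (320, 60), (330, 65), (315, 73), (335, 82), (310, 89), (340, 100), (305, 104)] med 126
w6 [(325, 47), (320, 48), (330, 59), (315, 62), (335, 80), (310, 84), (195, 89), (160, 90)] med 125
w7 [(320, 45), (325, 46), (315, 57), (330, 60), (310, 76), (335, 82), (195, 87), (160, 88)] med 108
w8 [(340, 44), (335, 50), (345, 52), (330, 67), (350, 71), (325, 88), (175, 91), (210, 92)] med 111
w9 [(130, 42), (135, 49), (125, 54), (140, 72), (119, 80), (145, 98), (115, 104), (250, 110)] med 122
w10 [(185, 43), (180, 48), (190, 53), (175, 66), (195, 77), (170, 90), (315, 101), (320, 101)] med 124
w11 [(185, 45), (190, 47), (180, 61), (195, 65), (175, 85), (200, 92), (325, 99), (320, 99)] med 124
w12 [(175, 65), (170, 69), (180, 73), (165, 84), (185, 92), (160, 101), (50, 102), (45, 103)] med 132
```

The mark went from 323° at the start to 187° gripped at the stop, which is 224° or 3.91 rad of travel. It reads about 173° after release. Either it sprang back from a soft stop or the release dragged it, and the margin to 3.9 rad is thin. I'll regrip, turn gently to the stop and release unloaded.

>>> move_arm(moves=[[[0,0,0,0,0,0,0.2],[0,0,0,0,0,0,0.2],[0,0,0,0.012,0.013,0,0.2],[0,0,0,0,0,0,0.2]]])

```text
clock: 11.88
eef_pos: [0.5815, -0.2131, 0.1782]
tool_rot: [-0.436, 0.9, 0.002, -0.001]
ft_force: [1.2, -0.1, -0.3]
grip_width: 0.0342
```

```bash
python3 s.py; python3 -c "
from h import *
snap('wrist','pics/w13.png')
import mark
mark.mark('w13',.1765);mark.mark('w13',.1755)"|tail -2
```

```text
11.88 j [-20.2  28.5  17.7  79.5   0.1 -71.9] p [ 0.5815 -0.2131  0.1782] az_x -128.3 z [-0.004  0.004 -1.   ] F [ 1.23 -0.09 -0.33] T [0.015 0.07  0.02 ] w 0.0342
w13 [(175, 74), (180, 82), (170, 82), (165, 100), (185, 105), (160, 120), (345, 128), (350, 128)] med 149
w13 [(170, 75), (175, 82), (165, 85), (160, 102), (180, 102), (155, 120), (185, 127), (350, 132)] med 154
```

>>> move_arm(moves=[[[0.001,0,-0.02,0,0,0,0.2],[0,0,-0.02,0,0,0,0.2],[0,0,-0.02,0,0,0,0.2],[0,0,-0.02,0,0,0,0.2],[0,0,-0.016,0,0,0,0.2],[0,0,0,0,0,0,0.2],[0,0,0,0,0,0,0.2]]])

```text
clock: 12.52
eef_pos: [0.5808, -0.2126, 0.1231]
tool_rot: [-0.436, 0.9, 0.003, -0.002]
ft_force: [0.2, 0.7, -0.5]
grip_width: 0.0345
```

```bash
python3 s.py; python3 -c "
from h import *
snap('wrist','pics/w14.png')
im=cv2.imread('pics/w14.png')[170:320,170:340];cv2.imwrite('pics/w14z.png',cv2.resize(im,None,fx=4,fy=4,interpolation=0))
import mark
mark.mark('w14',.1765);mark.mark('w14',.1755)"|tail -3
```

```text
12.52 j [-20.2  30.   12.   72.4   0.1 -71.9] p [ 0.5808 -0.2126  0.1231] az_x -128.3 z [-0.006  0.005 -1.   ] F [ 0.18  0.72 -0.49] T [-0.054  0.003  0.018] w 0.0345
w12 [(175, 65), (170, 69), (180, 73), (165, 84), (185, 92), (160, 101), (50, 102), (45, 103)] med 132
w14 [(175, 44), (180, 52), (170, 54), (185, 73), (165, 78), (190, 98), (160, 103), (195, 118)] med 135
w14 [(170, 46), (165, 48), (175, 58), (160, 66), (180, 83), (155, 90), (185, 108), (150, 110)] med 135
```

View pics/w14z.png

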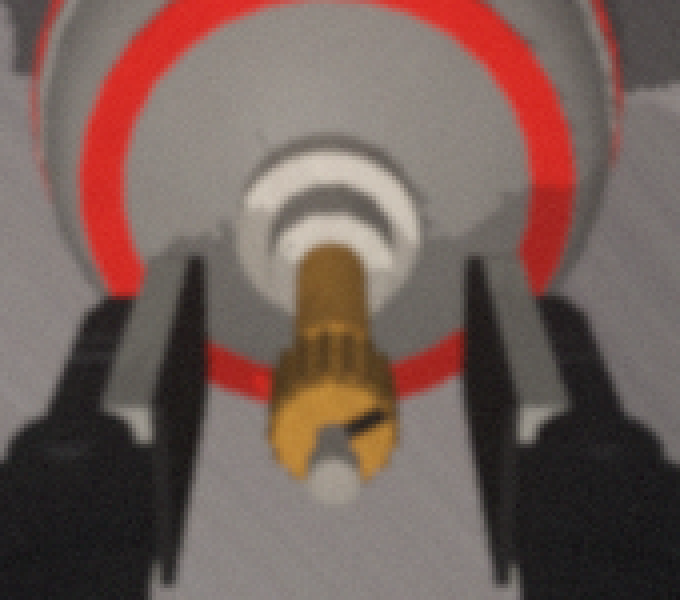

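The pads straddle the nut again, with the mark at about 174°. Level, trim up 2 mm, close, and look.

>>> move_arm(moves=[[[0.002,-0.001,0.006,-0.01,-0.011,0,0.4],[0,0,0,0,0,0,0.5],[0,0,0,0,0,0,1],[0,0,0,0,0,0,1],[0,0,0,0,0,0,1]]])

```text
clock: 12.98
eef_pos: [0.5816, -0.2128, 0.1275]
tool_rot: [-0.436, 0.9, -0.0, -0.0]
ft_force: [0.6, -0.2, -2.7]
grip_width: 0.0114
```

```bash
python3 s.py; python3 -c "
from h import *
snap('wrist','pics/w15.png')
import mark
mark.mark('w15',.1765)"|tail -1
```

```text
12.98 j [-20.1  29.6  12.   72.3  -0.  -71.8] p [ 0.5816 -0.2128  0.1275] az_x -128.3 z [-0.    -0.001 -1.   ] F [ 0.57 -0.21 -2.74] T [-0.059 -0.058  0.027] w 0.0114
w15 [(170, 39), (175, 42), (165, 49), (180, 59), (160, 67), (185, 85), (155, 87), (150, 101)] med 123
```

>>> move_arm(moves=[[[0,0,0.0002,0,0,0.07,1],[0,0,0.0002,0,0,0.07,1],[0,0,0,0,0,0.07,1]]])

```text
clock: 13.28
eef_pos: [0.5817, -0.2128, 0.1274]
tool_rot: [-0.487, 0.874, -0.0, -0.0]
ft_force: [-0.9, 0.3, -1.9]
grip_width: 0.0112
```

```bash
python3 s.py; python3 -c "
from h import *
snap('wrist','pics/w16.png')
import mark
mark.mark('w16',.1765)"|tail -1
```

```text
13.28 j [-20.1  29.6  12.   72.3  -0.  -78.3] p [ 0.5817 -0.2128  0.1274] az_x -121.8 z [ 0.    -0.001 -1.   ] F [-0.94  0.31 -1.92] T [0.083 0.076 0.01 ] w 0.0112
w16 [(175, 39), (180, 40), (170, 51), (185, 54), (165, 70), (190, 79), (160, 89), (155, 100)] med 121
```

There's no stop torque yet, so the nut had in fact been dragged back. I'll turn on in small steps.

>>> move_arm(moves=[[[0,0,0.0002,0,0,0.07,1],[0,0,0.0002,0,0,0.07,1],[0,0,0,0,0,0.07,1]]])

```text
clock: 13.58
eef_pos: [0.5816, -0.2128, 0.1276]
tool_rot: [-0.535, 0.845, -0.0, -0.0]
ft_force: [-0.7, 0.3, -0.5]
grip_width: 0.0113
```

```bash
python3 s.py; python3 -c "
from h import *
snap('wrist','pics/w17.png')
import mark
mark.mark('w17',.1765)"|tail -1
```

```text
13.58 j [-20.1  29.6  12.   72.3  -0.  -84.8] p [ 0.5816 -0.2128  0.1276] az_x -115.3 z [ 0. -0. -1.] F [-0.7   0.34 -0.54] T [ 0.086  0.025 -0.008] w 0.0113
w17 [(180, 39), (185, 41), (175, 50), (190, 60), (170, 68), (165, 86), (195, 91), (160, 98)] med 119
```

>>> move_arm(moves=[[[0,0,0.0002,0,0,0.06,1],[0,0,0,0,0,0.06,1]]])

```text
clock: 13.8
eef_pos: [0.5817, -0.2128, 0.1276]
tool_rot: [-0.562, 0.827, -0.0, -0.0]
ft_force: [0.1, 0.4, -1.9]
grip_width: 0.0117
```

```bash
python3 s.py; python3 -c "
from h import *
snap('wrist','pics/w18.png')
import mark
mark.mark('w18',.1765)"|tail -1
```

```text
13.8 j [-20.1  29.6  12.   72.4  -0.  -88.4] p [ 0.5817 -0.2128  0.1276] az_x -111.7 z [ 0. -0. -1.] F [ 0.15  0.44 -1.94] T [ 0.054  0.061 -0.003] w 0.0117
w18 [(185, 38), (180, 44), (190, 49), (175, 59), (195, 75), (170, 77), (165, 93), (340, 99)] med 119
```

>>> move_arm(moves=[[[0,0,0.0002,0,0,0.06,1],[0,0,0,0,0,0.06,1]]])

```text
clock: 14.02
eef_pos: [0.5817, -0.2128, 0.1277]
tool_rot: [-0.587, 0.81, -0.0, -0.0]
ft_force: [0.6, 0.7, -0.8]
grip_width: 0.0114
```

```bash
python3 s.py; python3 -c "
from h import *
snap('wrist','pics/w19.png')
import mark
mark.mark('w19',.1765)"|tail -1; python3 s.py
```

```text
14.02 j [-20.1  29.6  12.   72.4  -0.  -92. ] p [ 0.5817 -0.2128  0.1277] az_x -108.1 z [ 0. -0. -1.] F [ 0.58  0.69 -0.78] T [ 0.044  0.07  -0.219] w 0.0114
w19 [(185, 38), (190, 45), (180, 47), (175, 64), (195, 70), (170, 82), (165, 96), (345, 100)] med 121
14.07 j [-20.1  29.6  12.   72.4  -0.  -92. ] p [ 0.5817 -0.2128  0.1277] az_x -108.1 z [ 0. -0. -1.] F [-1.03 -0.7  -2.16] T [ 0.094  0.084 -0.182] w 0.0111
```

>>> move_arm(moves=[[[0,0,0,0,0,0.06,1],[0,0,0,0,0,0.04,1]]])

```text
clock: 14.23
eef_pos: [0.5817, -0.2128, 0.1277]
tool_rot: [-0.607, 0.795, -0.0, 0.0]
ft_force: [-1.7, 0.1, -1.4]
grip_width: 0.0116
```

```bash
python3 s.py; python3 -c "
from h import *
snap('wrist','pics/w20.png')
import mark
mark.mark('w20',.1765)"|tail -1; python3 s.py
```

```text
14.23 j [-20.1  29.6  12.   72.4   0.  -94.8] p [ 0.5817 -0.2128  0.1277] az_x -105.3 z [ 0. -0. -1.] F [-1.69  0.09 -1.44] T [ 0.113  0.091 -0.399] w 0.0116
w20 [(185, 39), (190, 46), (180, 48), (175, 64), (195, 70), (170, 81), (165, 94), (345, 100)] med 120
14.28 j [-20.1  29.6  12.   72.4   0.  -94.9] p [ 0.5817 -0.2128  0.1277] az_x -105.2 z [ 0. -0. -1.] F [-0.06  0.78 -1.58] T [ 0.126  0.063 -0.31 ] w 0.0112
```

The stop is now confirmed twice: the mark holds at 185° while the torque climbs to 0.4 N m. I'll back the tool off about 3° to unload the wind-up and open slowly.

>>> move_arm(moves=[[[0,0,0,0,0,-0.05,1],[0,0,0,0,0,-0.03,1],[0,0,0,0,0,0,1]]])

```text
clock: 14.53
eef_pos: [0.5817, -0.2128, 0.1277]
tool_rot: [-0.588, 0.809, -0.0, 0.0]
ft_force: [-0.8, 0.4, -1.4]
grip_width: 0.0114
```

```bash
python3 s.py; python3 -c "
from h import *
snap('wrist','pics/w21.png')
import mark
mark.mark('w21',.1765)"|tail -1; python3 s.py
```

```text
14.53 j [-20.1  29.6  12.   72.4   0.  -92.1] p [ 0.5817 -0.2128  0.1277] az_x -108.0 z [ 0.  0. -1.] F [-0.82  0.43 -1.37] T [ 0.036  0.083 -0.093] w 0.0114
w21 [(185, 39), (190, 44), (180, 47), (175, 65), (195, 69), (170, 83), (165, 97), (340, 100)] med 121
14.58 j [-20.1  29.6  12.   72.4   0.  -92.2] p [ 0.5817 -0.2128  0.1277] az_x -107.9 z [ 0.  0. -1.] F [-1.72  0.7  -1.25] T [ 0.124  0.062 -0.109] w 0.0113
```

>>> move_arm(moves=[[[0,0,0,0,0,0,0.6],[0,0,0,0,0,0,0.5],[0,0,0,0,0,0,0.4],[0,0,0,0,0,0,0.2],[0,0,0,0,0,0,0.2]]])

```text
clock: 15.0
eef_pos: [0.5832, -0.2135, 0.1292]
tool_rot: [-0.589, 0.808, -0.002, 0.001]
ft_force: [-0.4, 0.3, -0.5]
grip_width: 0.0342
```

```bash
python3 s.py; python3 -c "
from h import *
snap('wrist','pics/w22.png')
import mark
mark.mark('w22',.1765)"|tail -1; python3 s.py
```

```text
15.0 j [-20.1  29.6  12.1  72.3  -0.  -92.2] p [ 0.5832 -0.2135  0.1292] az_x -107.9 z [ 0.004 -0.002 -1.   ] F [-0.44  0.3  -0.46] T [-0.009 -0.019 -0.033] w 0.0342
w22 [(185, 44), (190, 50), (180, 53), (175, 74), (195, 75), (170, 96), (200, 107), (165, 110)] med 135
15.05 j [-20.1  29.6  12.1  72.3  -0.  -92.2] p [ 0.5833 -0.2135  0.1293] az_x -107.9 z [ 0.004 -0.002 -1.   ] F [ 0.65 -0.09 -0.47] T [-0.023 -0.042  0.012] w 0.0343
```

The nut stayed at the stop (mark 185°). Rise and shut.

>>> move_arm(moves=[[[0,0,0.02,0.006,-0.008,0,0.2],[0,0,0.02,0,0,0,0.2],[0,0,0.025,0,0,0,0.2],[0,0,0.025,0,0,0,0.2],[-0.002,0,0,0,0,0,0.2],[0,0,0,0,0,0,1],[0,0,0,0,0,0,1],[0,0,0,0,0,0,1]]])

```text
clock: 15.72
eef_pos: [0.5827, -0.2139, 0.1808]
tool_rot: [-0.589, 0.808, -0.004, 0.005]
ft_force: [0.2, 0.6, -0.3]
grip_width: 0.0003
```

>>> move_arm(moves=[[[0,0,0,0,0,0,1],[0,0,0,0,0,0,1]]])

```text
clock: 15.88
eef_pos: [0.5821, -0.2137, 0.1799]
tool_rot: [-0.589, 0.808, -0.003, 0.005]
ft_force: [-0.5, 0.5, 0.5]
grip_width: 0.0001
```

```bash
python3 s.py;  python3 - <<'E'
from h import *
c=snap('wrist','pics/w23.png');P=cloud(c)
import mark
print('--');mark.mark('w23',.1765)
im=cv2.imread('pics/w23.png')[150:320,160:350];cv2.imwrite('pics/w23z.png',cv2.resize(im,None,fx=4,fy=4,interpolation=0))
m=(np.hypot(P[...,0]-.582,P[...,1]+.213)<.012)
for lo,hi in((.174,.18),(.18,.19),(.19,.206),(.206,.22)):
    q=P[m&(P[...,2]>lo)&(P[...,2]<hi)]
    if len(q): print(lo,len(q),q.mean(0).round(4),q.min(0).round(4),q.max(0).round(4))
# fingertip lower edge
for v in range(228,246,2): print(v,[tuple(float(x) for x in P[v,u].round(4)) for u in(246,252,258)])
E
```

```text
15.88 j [-20.3  27.8  16.9  78.5   0.3 -92.4] p [ 0.5821 -0.2137  0.1799] az_x -107.9 z [ 0.011  0.001 -1.   ] F [-0.47  0.5   0.55] T [ 0.056 -0.012  0.008] w 0.0001
w2 [(325, 95), (320, 98), (330, 98), (335, 107), (315, 107), (310, 119), (340, 119), (105, 127)] med 148
w3 [(325, 57), (320, 60), (330, 65), (315, 73), (335, 82), (310, 89), (340, 100), (305, 104)] med 126
w6 [(325, 47), (320, 48), (330, 59), (315, 62), (335, 80), (310, 84), (195, 89), (160, 90)] med 125
w7 [(320, 45), (325, 46), (315, 57), (330, 60), (310, 76), (335, 82), (195, 87), (160, 88)] med 108
w8 [(340, 44), (335, 50), (345, 52), (330, 67), (350, 71), (325, 88), (175, 91), (210, 92)] med 111
w9 [(130, 42), (135, 49), (125, 54), (140, 72), (119, 80), (145, 98), (115, 104), (250, 110)] med 122
w10 [(185, 43), (180, 48), (190, 53), (175, 66), (195, 77), (170, 90), (315, 101), (320, 101)] med 124
w11 [(185, 45), (190, 47), (180, 61), (195, 65), (175, 85), (200, 92), (325, 99), (320, 99)] med 124
w12 [(175, 65), (170, 69), (180, 73), (165, 84), (185, 92), (160, 101), (50, 102), (45, 103)] med 132
--
w23 [(185, 66),
[... 409 characters left out ...]
9, -0.2144, 0.1835)]
230 [(0.5877, -0.2119, 0.176), (0.5829, -0.2141, 0.1833), (0.5793, -0.2133, 0.184)]
232 [(0.6007, -0.1797, 0.1098), (0.5832, -0.2131, 0.1839), (0.5797, -0.2119, 0.1837)]
234 [(0.5819, -0.2257, 0.2109), (0.5791, -0.2244, 0.21), (0.5761, -0.2236, 0.2103)]
236 [(0.582, -0.2251, 0.2119), (0.5789, -0.225, 0.2135), (0.5762, -0.2236, 0.2125)]
238 [(0.5817, -0.2257, 0.2152), (0.579, -0.2245, 0.2145), (0.5762, -0.2235, 0.2144)]
240 [(0.5819, -0.2251, 0.2161), (0.579, -0.2246, 0.2168), (0.5763, -0.2232, 0.2159)]
242 [(0.5816, -0.2256, 0.2192), (0.5789, -0.2248, 0.2192), (0.5762, -0.2235, 0.2186)]
244 [(0.5816, -0.2255, 0.2209), (0.5789, -0.2246, 0.2208), (0.5762, -0.2235, 0.2205)]
```

View pics/w23z.png

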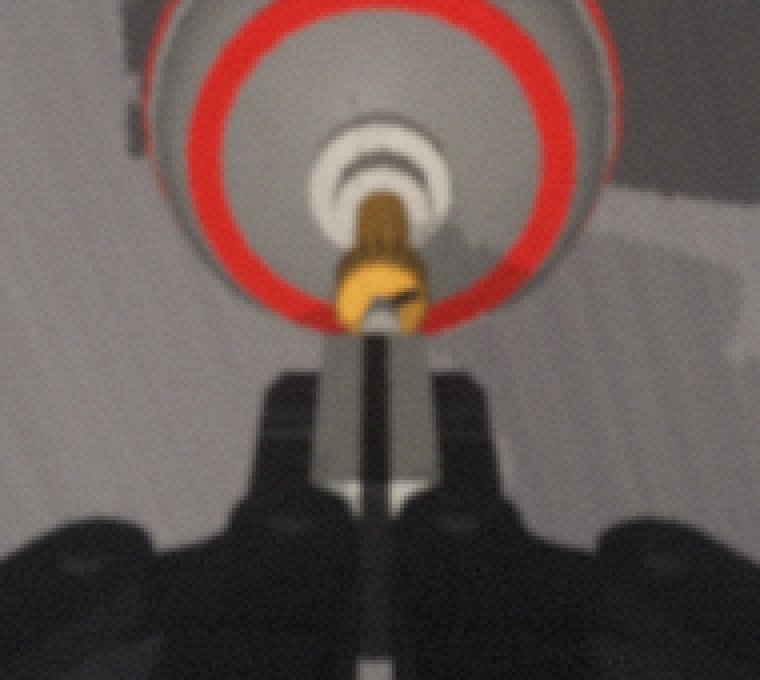

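The mark is at 184°, so the nut is at its stop. The tips read z = 0.210 and the pin head 0.184, so contact should come near eef_z = 0.154. I'll level and come down to about 5 mm above.

>>> move_arm(moves=[[[0,0.001,-0.014,-0.002,0.02,0,1],[0,0,-0.014,0,0,0,1],[0,0,-0.01,0,0,0,1],[0,0,0,0,0,0,1],[0,0,0,0,0,0,1]]])

```text
clock: 16.35
eef_pos: [0.5821, -0.2131, 0.1574]
tool_rot: [-0.589, 0.808, 0.001, -0.001]
ft_force: [0.6, -0.9, 3.3]
grip_width: 0.0001
```

```bash
python3 s.py; python3 s.py
```

```text
16.35 j [-20.1  28.9  15.3  76.5  -0.  -92.2] p [ 0.5821 -0.2131  0.1574] az_x -107.9 z [-0.002  0.    -1.   ] F [ 0.6  -0.92  3.3 ] T [-0.022 -0.02  -0.019] w 0.0001
16.35 j [-20.1  28.9  15.3  76.5  -0.  -92.2] p [ 0.5821 -0.2131  0.1574] az_x -107.9 z [-0.002  0.    -1.   ] F [ 0.6  -0.92  3.3 ] T [-0.022 -0.02  -0.019] w 0.0001
```

Fz is 3.3 N, so contact may already have started. Two small steps with a force reading.

>>> move_arm(moves=[[[0,0,-0.001,0,0,0,1],[0,0,0,0,0,0,1]]])

```text
clock: 16.52
eef_pos: [0.5822, -0.2132, 0.1575]
tool_rot: [-0.589, 0.808, 0.0, -0.001]
ft_force: [-0.1, 0.4, 3.5]
grip_width: -0.0002
```

```bash
python3 s.py
```

```text
16.52 j [-20.1  28.9  15.3  76.5  -0.  -92.2] p [ 0.5822 -0.2132  0.1575] az_x -107.9 z [-0.001 -0.    -1.   ] F [-0.1   0.45  3.45] T [0.064 0.131 0.008] w -0.0002
```

>>> move_arm(moves=[[[0,0,-0.001,0,0,0,1],[0,0,0,0,0,0,1]]])

```text
clock: 16.68
eef_pos: [0.5822, -0.2132, 0.1579]
tool_rot: [-0.589, 0.808, -0.0, -0.0]
ft_force: [-0.7, 0.8, 2.0]
grip_width: -0.0001
```

```bash
python3 s.py;python3 -c "
from h import *
snap('wrist','pics/w24.png')
im=cv2.imread('pics/w24.png')[170:320,170:340];cv2.imwrite('pics/w24z.png',cv2.resize(im,None,fx=4,fy=4,interpolation=0))"; python3 s.py
```

```text
16.68 j [-20.1  28.8  15.3  76.5  -0.  -92.2] p [ 0.5822 -0.2132  0.1579] az_x -107.9 z [-0. -0. -1.] F [-0.68  0.76  2.04] T [ 0.063  0.122 -0.007] w -0.0001
16.73 j [-20.1  28.8  15.3  76.5  -0.  -92.2] p [ 0.5822 -0.2132  0.158 ] az_x -107.9 z [-0. -0. -1.] F [-0.78  0.32  3.15] T [0.027 0.215 0.017] w 0.0004
```

View pics/w24z.png

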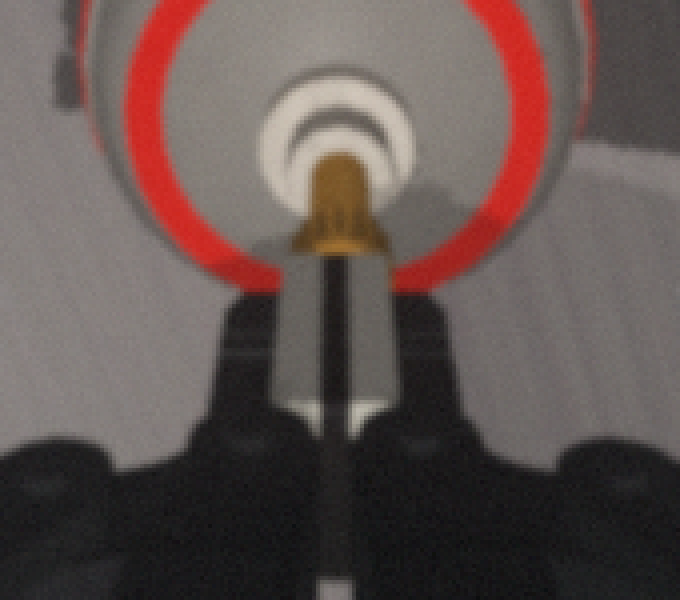

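Contact confirmed: about 3 N at eef_z ≈ 0.158, with the tips over the pin head. Empty rows let it creep up, so I'll use a steady small downward offset and build up gently.

>>> move_arm(moves=[[[0,0,-0.002,0,0,0,1],[0,0,-0.002,0,0,0,1]]])

```text
clock: 16.9
eef_pos: [0.5822, -0.2132, 0.1567]
tool_rot: [-0.589, 0.808, -0.0, -0.0]
ft_force: [-1.5, 0.3, 3.6]
grip_width: -0.0
```

```bash
python3 s.py
```

```text
16.9 j [-20.1  28.8  15.1  76.2  -0.  -92.2] p [ 0.5822 -0.2132  0.1567] az_x -107.9 z [ 0.    -0.001 -1.   ] F [-1.47  0.28  3.58] T [0.105 0.203 0.012] w -0.0
```

>>> move_arm(moves=[[[0,0,-0.002,0,0,0,1],[0,0,-0.002,0,0,0,1]]])

```text
clock: 17.07
eef_pos: [0.5823, -0.2132, 0.1552]
tool_rot: [-0.589, 0.808, -0.001, 0.0]
ft_force: [-2.3, 1.1, 4.9]
grip_width: -0.0001
```

```bash
python3 s.py
```

```text
17.07 j [-20.1  28.8  14.8  75.9  -0.  -92.2] p [ 0.5823 -0.2132  0.1552] az_x -107.9 z [ 0.001 -0.001 -1.   ] F [-2.27  1.13  4.88] T [0.095 0.363 0.066] w -0.0001
```

The pin follows the spring, with 3.6 N at 0.1567 and 4.9 N at 0.1552, so full travel should be near 0.1533. Two more small steps.

>>> move_arm(moves=[[[0,0,-0.002,0,0,0,1],[0,0,-0.002,0,0,0,1]]])

```text
clock: 17.23
eef_pos: [0.5824, -0.2133, 0.1539]
tool_rot: [-0.589, 0.808, -0.001, 0.0]
ft_force: [-0.4, 0.8, 6.6]
grip_width: -0.0001
```

```bash
python3 s.py
```

```text
17.23 j [-20.1  28.8  14.7  75.7  -0.  -92.2] p [ 0.5824 -0.2133  0.1539] az_x -107.9 z [ 0.002 -0.001 -1.   ] F [-0.41  0.8   6.63] T [ 0.175  0.422 -0.021] w -0.0001
```

>>> move_arm(moves=[[[0,0,-0.0015,0,0,0,1]]])

```text
clock: 17.32
eef_pos: [0.5825, -0.2133, 0.1537]
tool_rot: [-0.589, 0.808, -0.001, 0.001]
ft_force: [-3.0, 1.4, 8.8]
grip_width: 0.0001
```

```bash
python3 s.py
```

```text
17.32 j [-20.1  28.8  14.6  75.6  -0.  -92.2] p [ 0.5825 -0.2133  0.1537] az_x -107.9 z [ 0.003 -0.001 -1.   ] F [-3.02  1.35  8.84] T [ 0.163  0.514 -0.051] w 0.0001
```

It's stiffening at 0.1537 and 8.8 N, so that's the travel stop. Holding with a smaller offset.

>>> move_arm(moves=[[[0,0,-0.001,0,0,0,1],[0,0,-0.001,0,0,0,1],[0,0,-0.001,0,0,0,1]]])

```text
clock: 17.57
eef_pos: [0.5825, -0.2133, 0.154]
tool_rot: [-0.589, 0.808, -0.002, 0.001]
ft_force: [-2.3, 0.6, 6.1]
grip_width: -0.0001
```

```bash
python3 s.py
```

```text
17.57 j [-20.1  28.7  14.5  75.5  -0.  -92.2] p [ 0.5825 -0.2133  0.154 ] az_x -107.9 z [ 0.004 -0.002 -1.   ] F [-2.29  0.64  6.13] T [0.168 0.448 0.004] w -0.0001
```

>>> move_arm(moves=[[[0,0,-0.0015,0,0.004,0,1],[0,0,-0.0014,0,0.002,0,1],[0,0,-0.0014,0,0.002,0,1]]])

```text
clock: 17.82
eef_pos: [0.5824, -0.2133, 0.1538]
tool_rot: [-0.589, 0.808, -0.001, -0.0]
ft_force: [-2.1, 0.4, 7.4]
grip_width: -0.0001
```

```bash
python3 s.py
```

```text
17.82 j [-20.1  28.8  14.6  75.7  -0.1 -92.2] p [ 0.5824 -0.2133  0.1538] az_x -107.9 z [ 0.001 -0.003 -1.   ] F [-2.15  0.37  7.38] T [ 0.171  0.446 -0.029] w -0.0001
```

>>> move_arm(moves=[[[0,0,-0.0016,0,0.001,0,1],[0,0,-0.0015,0,0.001,0,1],[0,0,-0.0015,0,0.001,0,1],[0,0,-0.0015,0,0.001,0,1]]])

```text
clock: 18.15
eef_pos: [0.5824, -0.2133, 0.1538]
tool_rot: [-0.589, 0.808, -0.002, -0.0]
ft_force: [-1.3, 0.9, 7.1]
grip_width: -0.0001
```

```bash
python3 s.py;python3 - <<'E'
from h import *
c=snap('wrist','pics/w25.png');P=cloud(c)
im=cv2.imread('pics/w25.png')[170:320,170:340];cv2.imwrite('pics/w25z.png',cv2.resize(im,None,fx=4,fy=4,interpolation=0))
E
python3 s.py
```

```text
18.15 j [-20.   28.8  14.6  75.6  -0.2 -92.2] p [ 0.5824 -0.2133  0.1538] az_x -107.9 z [ 0.002 -0.004 -1.   ] F [-1.3   0.92  7.1 ] T [ 0.201  0.435 -0.02 ] w -0.0001
18.2 j [-20.   28.8  14.6  75.6  -0.2 -92.2] p [ 0.5824 -0.2133  0.1537] az_x -107.9 z [ 0.002 -0.004 -1.   ] F [-1.34  0.95  6.39] T [0.213 0.534 0.015] w -0.0002
```

View pics/w25z.png

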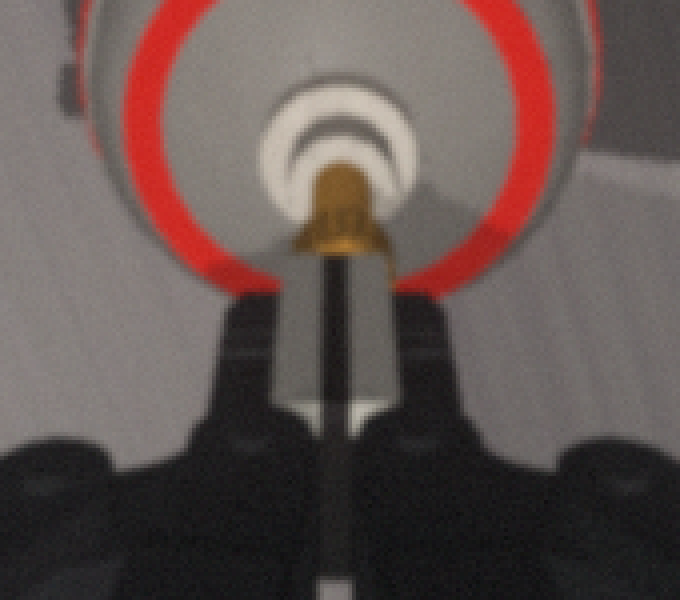

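>>> move_arm(moves=[[[0,0,-0.002,0,0.001,0,1],[0,0,-0.002,0,0.001,0,1]]])

```text
clock: 18.37
eef_pos: [0.5825, -0.2134, 0.1537]
tool_rot: [-0.589, 0.808, -0.002, -0.0]
ft_force: [-2.0, 2.0, 8.6]
grip_width: 0.0
```

```bash
python3 s.py
```

```text
18.37 j [-20.   28.8  14.5  75.6  -0.2 -92.1] p [ 0.5825 -0.2134  0.1537] az_x -107.9 z [ 0.003 -0.004 -1.   ] F [-1.97  1.96  8.62] T [0.242 0.632 0.018] w 0.0
```

>>> move_arm(moves=[[[0,0,-0.002,0.003,0.001,0,1],[0,0,-0.002,0.003,0.001,0,1]]])

```text
clock: 18.53
eef_pos: [0.5825, -0.2133, 0.1537]
tool_rot: [-0.589, 0.808, -0.002, 0.001]
ft_force: [-2.8, 1.3, 8.0]
grip_width: 0.0003
```

```bash
python3 s.py
```

```text
18.53 j [-20.1  28.8  14.6  75.6  -0.  -92.2] p [ 0.5825 -0.2133  0.1537] az_x -107.9 z [ 0.003 -0.002 -1.   ] F [-2.83  1.28  8.03] T [0.262 0.532 0.014] w 0.0003
```

It holds at 0.1537 and 8 to 8.6 N with no more motion, so the pin is at full travel and below the 10 N where the seat starts to give. Holding there for over two seconds.

>>> move_arm(moves=[[[0,0,-0.002,0,0.002,0,1],[0,0,-0.002,0,0.002,0,1],[0,0,-0.002,0,0.002,0,1],[0,0,-0.002,0,0.002,0,1],[0,0,-0.002,0,0.002,0,1],[0,0,-0.002,0,0.002,0,1],[0,0,-0.002,0,0.002,0,1],[0,0,-0.002,0,0.002,0,1]]])

```text
clock: 19.2
eef_pos: [0.5825, -0.2134, 0.1537]
tool_rot: [-0.589, 0.808, -0.002, -0.001]
ft_force: [-2.4, -0.0, 8.2]
grip_width: -0.0
```

```bash
python3 s.py
```

```text
19.2 j [-20.   28.8  14.6  75.7  -0.2 -92.1] p [ 0.5825 -0.2134  0.1537] az_x -107.9 z [ 0.001 -0.004 -1.   ] F [-2.36 -0.02  8.19] T [0.15  0.589 0.054] w -0.0
```

>>> move_arm(moves=[[[0,0,-0.002,0,0.002,0,1],[0,0,-0.002,0,0.002,0,1],[0,0,-0.002,0,0.002,0,1],[0,0,-0.002,0,0.002,0,1],[0,0,-0.002,0,0.002,0,1],[0,0,-0.002,0,0.002,0,1],[0,0,-0.002,0,0.002,0,1],[0,0,-0.002,0,0.002,0,1]]])

```text
clock: 19.87
eef_pos: [0.5824, -0.2134, 0.1537]
tool_rot: [-0.589, 0.808, -0.002, -0.002]
ft_force: [-2.3, 0.4, 8.5]
grip_width: -0.0
```

```bash
python3 s.py
```

```text
19.87 j [-19.9  28.9  14.7  75.8  -0.4 -92. ] p [ 0.5824 -0.2134  0.1537] az_x -107.9 z [-0.001 -0.007 -1.   ] F [-2.26  0.41  8.48] T [0.182 0.64  0.022] w -0.0
```

>>> move_arm(moves=[[[0,0,-0.002,0,0.002,0,1],[0,0,-0.002,0,0.002,0,1],[0,0,-0.002,0,0.002,0,1],[0,0,-0.002,0,0.002,0,1],[0,0,-0.002,0,0.002,0,1],[0,0,-0.002,0,0.002,0,1],[0,0,-0.002,0,0.002,0,1],[0,0,-0.002,0,0.002,0,1]]])

```text
clock: 20.53
eef_pos: [0.5824, -0.2135, 0.1537]
tool_rot: [-0.589, 0.808, -0.003, -0.004]
ft_force: [-2.2, 1.4, 8.0]
grip_width: 0.0001
```

```bash
python3 s.py
```

```text
20.53 j [-19.8  28.9  14.8  75.9  -0.6 -92. ] p [ 0.5824 -0.2135  0.1537] az_x -107.9 z [-0.003 -0.009 -1.   ] F [-2.18  1.38  8.02] T [ 0.268  0.59  -0.025] w 0.0001
```

>>> move_arm(moves=[[[0,0,-0.002,0.006,0,0,1],[0,0,-0.002,0.006,0,0,1],[0,0,-0.002,0,0,0,1],[0,0,-0.002,0,0,0,1],[0,0,-0.002,0,0,0,1],[0,0,-0.002,0,0,0,1]]])

```text
clock: 21.03
eef_pos: [0.5825, -0.2134, 0.1538]
tool_rot: [-0.589, 0.808, -0.002, -0.001]
ft_force: [-2.1, 0.8, 8.0]
grip_width: 0.0001
```

```bash
python3 s.py
```

```text
21.03 j [-20.   28.8  14.6  75.6  -0.2 -92.1] p [ 0.5825 -0.2134  0.1538] az_x -107.9 z [ 0.002 -0.004 -1.   ] F [-2.14  0.81  8.  ] T [ 0.225  0.548 -0.016] w 0.0001
```

>>> move_arm(moves=[[[0,0,0.003,0,0,0,1],[0,0,0.004,0,0,0,1],[0,0,0.006,0,0,0,1],[0,0,0.02,0,0,0,1],[0,0,0.03,0,0,0,1],[0,0,0.03,0,0,0,1],[0,0,0,0,0,0,1],[0,0,0,0,0,0,1]]])

```text
clock: 21.7
eef_pos: [0.5812, -0.2129, 0.1998]
tool_rot: [-0.589, 0.808, -0.0, -0.002]
ft_force: [-0.4, 0.6, -0.7]
grip_width: 0.0003
```

```bash
python3 s.py;  python3 - <<'E'
from h import *
c=snap('wrist','pics/w26.png');P=cloud(c)
import mark
print('--');mark.mark('w26',.1765)
im=cv2.imread('pics/w26.png')[130:300,160:350];cv2.imwrite('pics/w26z.png',cv2.resize(im,None,fx=4,fy=4,interpolation=0))
m=(np.hypot(P[...,0]-.582,P[...,1]+.213)<.012)
for lo,hi in((.174,.18),(.18,.19)):
    q=P[m&(P[...,2]>lo)&(P[...,2]<hi)]
    if len(q): print(lo,len(q),q.mean(0).round(4),q.min(0).round(4),q.max(0).round(4))
E
```

```text
21.7 j [-20.   27.9  20.1  82.3  -0.2 -92.1] p [ 0.5812 -0.2129  0.1998] az_x -107.9 z [-0.003 -0.003 -1.   ] F [-0.45  0.61 -0.74] T [ 0.026  0.013 -0.014] w 0.0003
w2 [(325, 95), (320, 98), (330, 98), (335, 107), (315, 107), (310, 119), (340, 119), (105, 127)] med 148
w3 [(325, 57), (320, 60), (330, 65), (315, 73), (335, 82), (310, 89), (340, 100), (305, 104)] med 126
w6 [(325, 47), (320, 48), (330, 59), (315, 62), (335, 80), (310, 84), (195, 89), (160, 90)] med 125
w7 [(320, 45), (325, 46), (315, 57), (330, 60), (310, 76), (335, 82), (195, 87), (160, 88)] med 108
w8 [(340, 44), (335, 50), (345, 52), (330, 67), (350, 71), (325, 88), (175, 91), (210, 92)] med 111
w9 [(130, 42), (135, 49), (125, 54), (140, 72), (119, 80), (145, 98), (115, 104), (250, 110)] med 122
w10 [(185, 43), (180, 48), (190, 53), (175, 66), (195, 77), (170, 90), (315, 101), (320, 101)] med 124
w11 [(185, 45), (190, 47), (180, 61), (195, 65), (175, 85), (200, 92), (325, 99), (320, 99)] med 124
w12 [(175, 65), (170, 69), (180, 73), (165, 84), (185, 92), (160, 101), (50, 102), (45, 103)] med 132
--
w26 [(185, 80), (180, 81), (190, 92), (175, 94), (170, 112), (195, 112), (165, 128), (200, 132)] med 164
0.174 255 [ 0.581  -0.2139  0.1759] [ 0.5741 -0.2199  0.1741] [ 0.5885 -0.2051  0.18  ]
0.18 68 [ 0.5813 -0.2131  0.1835] [ 0.5786 -0.2155  0.181 ] [ 0.5844 -0.2099  0.1848]
```

View pics/w26z.png

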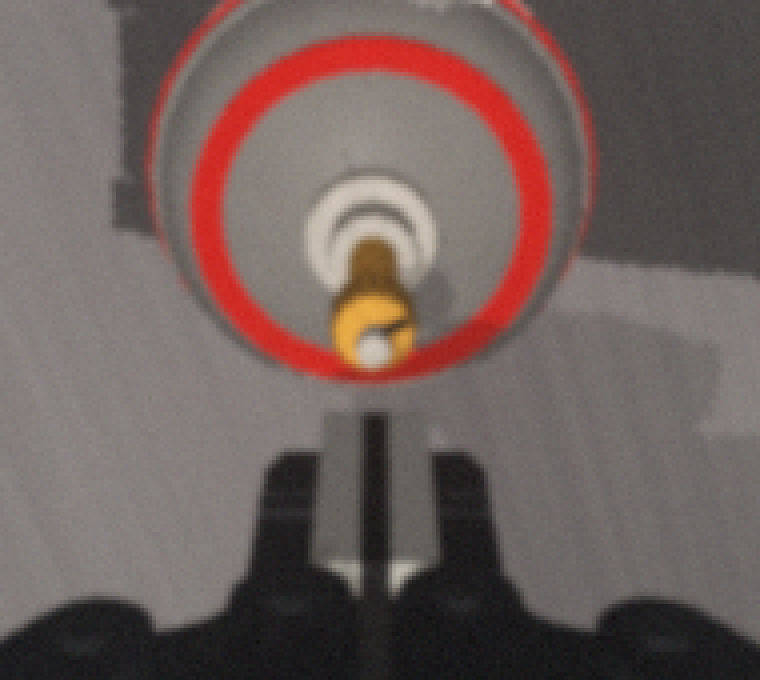

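The pin sprung out (head at 0.1835, as before) and the nut is still at its stop (184°). I'll move up a little and do a last check of the bystanders.

>>> move_arm(moves=[[[0,0,0.06,0,0,0,1],[0,0,0.06,0,0,0,1],[-0.04,0.02,0.04,0,0,0,1],[-0.04,0.02,0,0,0,0,1],[0,0,0,0,0,0,1],[0,0,0,0,0,0,1],[0,0,0,0,0,0,1]]])

```text
clock: 22.33
eef_pos: [0.5357, -0.1908, 0.2714]
tool_rot: [-0.589, 0.808, 0.008, -0.007]
ft_force: [-0.6, 0.2, -1.3]
grip_width: -0.0001
```

```bash
python3 s.py;  python3 -c "
from h import *
snap('scene','pics/scene9.png')
c=snap('wrist','pics/w27.png');P=cloud(c)
m=(np.hypot(P[...,0]-.582,P[...,1]+.213)<.006)&(P[...,2]>.18)&(P[...,2]<.19);print('pin',P[m].mean(0).round(4))
a=cv2.imread('pics/scene0.png');b=cv2.imread('pics/scene9.png');cv2.imwrite('pics/cmp.png',np.hstack([cv2.resize(a,(400,300)),cv2.resize(b,(400,300))]))"
```

```text
22.33 j [-19.5  22.2  21.7  90.8  -0.2 -91.6] p [ 0.5357 -0.1908  0.2714] az_x -107.9 z [-0.021  0.004 -1.   ] F [-0.6   0.21 -1.32] T [ 0.004 -0.059 -0.037] w -0.0001
pin [ 0.5812 -0.2128  0.1836]
```

View pics/cmp.png

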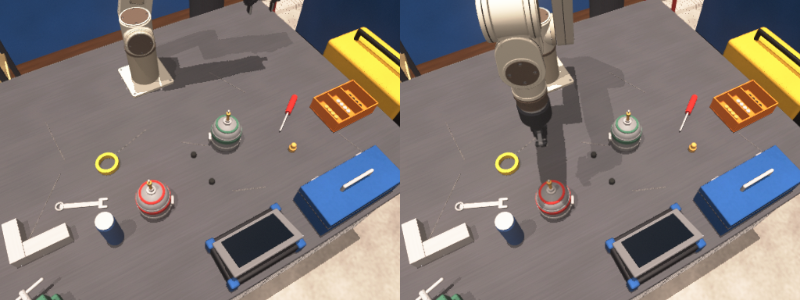

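Comparing the before and after views, every object sits where it was (red receiver at about (155,198) in both halves), and the arm is clear. Handing in.

```bash
python3 -c "
from workcell import *
print(job_done())"
```

```text
the job is handed in; nothing more can be done
None
```

The red receiver's lock nut is unscrewed to the end of its thread. The freed pin was pressed fully in for about 2.5 s, then let spring out. The job is handed in at about 22 s on the clock. No verdict was reported.

**Last checks**
- **Nut:** it turned about 222° (3.9 rad) from where it started. The stop showed twice as torque rising to 0.4–0.5 N m. After the press its mark was still at the stop angle (about 184°).
- **Pin press:** I held it with the closed fingertips at about 8 N. The tip height stayed constant, which fits full travel. The highest reading was 8.8 N, below the 10 N where the seat starts to give.
- **Pin out:** the head is back at z ≈ 0.1836, the same as before the press.
- **Surroundings:** the before and after pictures show the bystanders and the green receiver where they were. The arm is clear of everything.

**What disagreed or went wrong**
- **Fingertip position:** the cameras showed the fingertips about 30 mm behind the reported TCP, not 11 mm ahead as stated. My first grip closed on air above the pin, touching nothing. I used the camera value from then on.
- **Nut dragged back:** my first release pulled the nut back about 12°. I gripped it again, turned it to the stop, eased off the torque and released; it then stayed.
- **Travel:** from first touch to the stop I measured about 4.3 mm, slightly under the nominal 4.5 mm. That is within the uncertainty of where first touch was.

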